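Unload the plywood forming press and leave it closed on keep-warm

TASK

The forming press has finished its cycle and its lid is still down. First turn the selector knob on the small control box to off (the ring mark); then open the lid, lift every bent plywood U-piece out of the mould and put them all in the wooden tray, each on the tray's floor and none on top of another. Then shut the lid fully, and only after that turn the selector to the two-dot mark (keep warm); leave the other things on the bench where they are.

Things in the scene. Friction and masses are not known exactly. Their poses are not given: they have to be found in the camera images.
- saddle1: Bent plywood U-piece, pale, 45 g: 44 mm wide (x), 64 long (y), 50 high (z). Base 8 mm thick at its -z face; two flat flanges 8 mm thick at +x and -x stand up along +z; open at +z and both y ends. Origin at the middle of this envelope, 25 mm above its underside. Starts in a mould cavity under the lid, open side up, its x along the press's x. Two to four of the four are present (None when absent).
- saddle2: Bent plywood U-piece, pale, 45 g: 44 mm wide (x), 64 long (y), 50 high (z). Base 8 mm thick at its -z face; two flat flanges 8 mm thick at +x and -x stand up along +z; open at +z and both y ends. Origin at the middle of this envelope, 25 mm above its underside. Starts in a mould cavity under the lid, open side up, its x along the press's x. Two to four of the four are present (None when absent).
- saddle3: Bent plywood U-piece, pale, 45 g: 44 mm wide (x), 64 long (y), 50 high (z). Base 8 mm thick at its -z face; two flat flanges 8 mm thick at +x and -x stand up along +z; open at +z and both y ends. Origin at the middle of this envelope, 25 mm above its underside. Starts in a mould cavity under the lid, open side up, its x along the press's x. Two to four of the four are present (None when absent).
- saddle4: Bent plywood U-piece, pale, 45 g: 44 mm wide (x), 64 long (y), 50 high (z). Base 8 mm thick at its -z face; two flat flanges 8 mm thick at +x and -x stand up along +z; open at +z and both y ends. Origin at the middle of this envelope, 25 mm above its underside. Starts in a mould cavity under the lid, open side up, its x along the press's x. Two to four of the four are present (None when absent).
- press: Fixed forming press; place and yaw vary. Origin on the bench under the mould block's middle; +y is the hinge side. Teal foot 220 x 225 x 15 mm; aluminium block 190 (x) x 170 (y), top at z 47 mm, four open cavities 49 x 69 mm centred at x +-45, y +-38 mm, floors at z 25 mm: pieces stand 28 mm proud (top z 75 mm), 2.5 mm play. Rest posts 20 x 10 mm at x +-84, y -80 mm, top z 78 mm.
- lid_hinge (a point): Middle of the lid's hinge axis, which runs along the press's x, at (0, +107, 85) mm in the press frame.
- lid (a joint): Opening angle of the press lid (rad): 0 fully shut (stop), up to 0.2 (ajar) at the start, pi/2 upright, 1.78 open stop; the gripper has room over the mould from about 1.6. Stiff friction hinge: stays at any angle, needs about 4 to 8 N at the handle. Teal plate 190 (x) x 185 mm, 14 mm thick, from 5 to 190 mm off the hinge axis; shut, its top is 92 mm above the bench.
- lid_handle (a point): Middle of the lid's handle: round black bar, 14 mm diameter, 130 mm long, parallel to the hinge (press x), 225 mm from the hinge axis and 35 mm beyond the plate's free edge, on two stems 60 mm either side of its middle (110 mm of bar free between). Lid shut: at z 85 mm on the press's -y side, nothing under it but the bench. Lid open: topmost, 0.31 m up.
- tray: Loose open wooden tray, 0.6 kg, 230 (x) x 190 (y) x 40 mm high, walls and floor 6 mm thick (inside 218 x 178 mm). Origin under its middle, on the bench.
- tray_in (a point): Middle of the tray's inner floor, axes as the tray's.
- control_box: Fixed grey box 96 x 96 x 50 mm high, white dial face on top; origin under its middle; place and yaw vary. Marks lie 38 mm from the knob axis (box centre), at these directions from the box's +x, anticlockwise positive: ring = off +1.2 rad, one dot +0.6, two dots 0, three dots -0.6, four dots -1.2.
- selector (a joint): Selector knob angle (rad), growing clockwise seen from above. Five detents 0.6 rad apart: 0 ring (off), 0.6 one dot, 1.2 two dots, 1.8 three dots, 2.4 four dots; stops just beyond the end marks. A sprung detent pulls it to the nearest mark (about 0.06 N m to leave one). Starts at two, three or four dots.
- selector_grip (a point): On the knob's vertical axis, 81 mm above the bench, at grip height. Black bar knob 54 mm long, 14 mm thick, top 88 mm above the bench, sides free down to 58 mm, on a 54 mm disc. The point's +x is the pointer (bar end with the white stripe); the bar runs along x, its two grip faces at +y and -y.
- offcut_a: Bystander: loose wooden offcut 100 x 45 x 30 mm beyond the control box. Leave alone.
- offcut_b: Bystander: loose dark offcut 50 x 120 x 20 mm beyond the press. Leave alone.
- try_square: Bystander: loose try square, wooden stock 120 mm, steel blade 170 mm, beyond the control box. Leave alone.
- glue: Bystander: white glue bottle, 60 mm diameter, 170 mm high, left of the robot. Leave alone.
- tape: Bystander: roll of paper tape, 100 mm diameter, 25 mm high, left of the press. Leave alone.
- chisel: Bystander: chisel-like hand tool 220 mm long, right of the tray. Leave alone.
- mallet: Bystander: wooden mallet, head 55 x 90 x 56 mm, handle 230 mm, lying beyond the tray. Leave alone.

How it is judged (in metres and radians):
On the way, in this order (a step that is already met when the one before it is completed fails the run):
1. the selector is turned to off (ring mark) (value of joint selector between -0.12 and 0.12 rad), for 0.3 s.
2. every piece lies in the tray, the selector still off (all of step 1 and x of saddle1 in the frame of tray_in between -0.095 and 0.095 m and y of saddle1 in the frame of tray_in between -0.075 and 0.075 m and z of saddle1 in the frame of tray_in between 0 and 0.042 m and x of saddle2 in the frame of tray_in between -0.095 and 0.095 m and y of saddle2 in the frame of tray_in between -0.075 and 0.075 m and z of saddle2 in the frame of tray_in between 0 and 0.042 m and x of saddle3 in the frame of tray_in between -0.095 and 0.095 m and y of saddle3 in the frame of tray_in between -0.075 and 0.075 m and z of saddle3 in the frame of tray_in between 0 and 0.042 m and x of saddle4 in the frame of tray_in between -0.095 and 0.095 m and y of saddle4 in the frame of tray_in between -0.075 and 0.075 m and z of saddle4 in the frame of tray_in between 0 and 0.042 m and linear speed of each of saddle1, saddle2, saddle3, saddle4 below 0.03 m/s), for 0.3 s.
3. the lid is fully shut, the selector still off (all of step 1 and value of joint lid below 0.04 rad), for 0.3 s.
4. the selector is turned to the two-dot mark (value of joint selector between 1.08 and 1.32 rad), for 0.3 s.
At the end, for the whole second after the job is handed in: Every piece present lies inside the tray on its floor (its middle within 95 mm (x) and 75 mm (y) of the tray's middle and under 42 mm above the inner floor) and at rest; the lid is shut to within 0.04 rad; the selector stands at two dots, 1.2 rad, within 0.12 rad (all of step 4 and x of saddle1 in the frame of tray_in between -0.095 and 0.095 m and y of saddle1 in the frame of tray_in between -0.075 and 0.075 m and z of saddle1 in the frame of tray_in between 0 and 0.042 m and x of saddle2 in the frame of tray_in between -0.095 and 0.095 m and y of saddle2 in the frame of tray_in between -0.075 and 0.075 m and z of saddle2 in the frame of tray_in between 0 and 0.042 m and x of saddle3 in the frame of tray_in between -0.095 and 0.095 m and y of saddle3 in the frame of tray_in between -0.075 and 0.075 m and z of saddle3 in the frame of tray_in between 0 and 0.042 m and x of saddle4 in the frame of tray_in between -0.095 and 0.095 m and y of saddle4 in the frame of tray_in between -0.075 and 0.075 m and z of saddle4 in the frame of tray_in between 0 and 0.042 m and linear speed of each of saddle1, saddle2, saddle3, saddle4 below 0.03 m/s and value of joint lid below 0.04 rad and velocity of joint lid below 0.05 rad/s and velocity of joint selector below 0.1 rad/s); the robot touches nothing.
It fails at once if the lid is raised while the selector is not at off (value of joint each of selector, lid above 0.35 rad).
It fails at once if another thing on the bench is disturbed by more than 40 mm (distance of any of offcut_a, offcut_b, try_square, glue, tape, chisel, mallet from where it was at the start of the episode above 0.04 m).
Of saddle1, saddle2, saddle3, saddle4 only 2 to 4 are there at a start; the rules pass over those that are not, and their reading is None.
At some moment in a run one of tray may be knocked a few centimetres aside while the robot is not near it.
Once in a run the grip may slacken for a moment while it holds something.
It also fails if it takes over 210 s, if anything falls off the work surface, if the arm or the gripper's body presses on something with over 40 N, if the wrist force passes 120 N, or if a joint passes its speed limit or range.

ROBOT

A 6-joint arm with a two-finger parallel gripper is mounted at the origin on the work surface. World frame = base frame: x ahead of the robot, y to its left, z up, the work surface at z = 0. Lengths are in m, angles in degrees, forces in N, time in s.
With the tool pointing down it reaches from about 0.4 to 0.825 m from the base axis. Payload 7 kg.
Tool frame: the origin (TCP) lies between the finger pads; the fingertips stand 22 mm ahead of it and the grasp point (between the pads) lies 3 mm ahead of it; z points along the fingers, y is the line along which they close (so a half turn about z gives the same grasp; the last joint's range is limited). The gripper opens to 88 mm and grips with 3 to 60 N. Pads are 19 mm wide; open, the fingers measure 130 mm over their backs; the gripper's body (78 mm by 193 mm) begins 47 mm behind the grasp point.
Start: joints at [-48.352, 20.546, 0.682, 0, -70.136, -16.507], TCP at [0.287, -0.611, 0.249] pointing down, gripper open.
Joint ranges: [-176.03, 176.03], [-82.01, 121.73], [-58.28, 71.71], [-173.87, 95.51], [-174.79, -0.11], [-173.66, 173.66]. Speed limits (degrees/s): [136.94, 136.94, 172.46, 180, 180, 180].

INTERFACE

Orientations are given as [roll, pitch, yaw] about the fixed x, y, z axes, in that order (R = Rz(yaw) Ry(pitch) Rx(roll)).
In Python, from plant import r, vision gives the robot as it stands.
- The arm moves only by the shell command python3 -m pendant 'ROWS' [FORCE]. ROWS is JSON, a list that holds one entry, the list of rows, each a list of 7 numbers: the shift along the tool's x, y, z scaled (see below), then the turn, a rotation vector about the tool's x, y, z scaled (see below), then the opening, from -1 (shut) to 1 (fully open). In form: [[[x, y, z, wx, wy, wz, fingers], ...]]. A call has exactly 8 rows; each row shifts and turns the commanded pose from where the row before left it, along the tool's axes as they then stand; what a row does not reach is not made up. The controller multiplies each number of a shift by 20 mm and each number of a turn by 4 degrees. A row lasts 1/10 s, in which the tool goes at most 50 mm and 8.59 degrees, less where a joint would pass 70% of its speed; a pose out of reach is approached as far as the arm can. A call with a number of a shift or a turn outside -1 to 1 is refused whole. A call with a gripper value outside its range is refused whole. The fingers move at their own pace and stop on an object; FORCE is the grip in N (left out, the last holds). Time passes only in rows, so rows that do not move let the fingers close, or fill a call up. It gives the time, the measured TCP pose, the force, the opening and the grip force at its end, in the units of the state.
- r.get_state(): the state, without advancing time (a new reading comes with each control period).
- vision.capture(name): name is "side" or "top"; returns a dict with "frame" (480x640x3 uint8, blue, green, red), "depth" (480x640 float32, m along the optical axis (not along the pixel's ray), 0 where there is no reading), "camera_matrix" (3x3 intrinsics, pixels), "extrinsics" (4x4, takes a point from world to camera coordinates). Camera axes: x right, y up, looking along -z (the intrinsics and any distortion apply to the point x, -y, -z); pixel columns grow to the right and rows downward; lengths in m; the calibration is good to about 2 mm. A picture is of the moment at which its call begins.
- r.close_job(): hands the job in; it is judged then, once.
The state is a dict: "time_s": time; "joints": joint angles; "qd": joint speeds; "joint_torque": joint torques, N m; "tcp_pos": TCP position; "eef_rot": TCP orientation; "contact_force": force on the tool from outside, world axes, zero at the start; "moment": the same for the moment, N m; "gripper_width": finger opening in m; "gripper_force": force on a finger pad.
Only numpy, scipy, OpenCV 4.12 (cv2) and the standard library are available. Lean on these libraries where they do the work, as an engineer would, in place of code of your own. Each camera call takes 0.05 s, during which the arm holds its last target. There are 200 camera calls.

## Working session

There is one attempt and no reset: what is moved stays moved. The work goes in short steps, Python scripts to look and compute and a shell command to move; the robot and the scene stay as the last step left them, time stands still between calls to the robot, and variables do not carry over. Pictures are saved under pics/ and viewed, at most 14 in all, crops included, and the job is handed in when it is done.

```bash
ls; mkdir -p pics; cat > h.py <<'E'
import numpy as np, cv2
from plant import r, vision
def cap(n,save=None):
    d=vision.capture(n)
    if save: cv2.imwrite('pics/'+save+'.png',d['frame'])
    return d
def pts(d):
    K=np.array(d['camera_matrix']);T=np.array(d['extrinsics']);Z=d['depth']
    v,u=np.mgrid[0:480,0:640]
    P=np.stack([(u-K[0,2])/K[0,0]*Z,-(v-K[1,2])/K[1,1]*Z,-Z],-1)
    return (P-T[:3,3])@T[:3,:3]   # R^T (p-t)
def ray(d,u,v,z):
    K=np.array(d['camera_matrix']);T=np.array(d['extrinsics'])
    c=-T[:3,:3].T@T[:3,3]; q=T[:3,:3].T@np.array([(u-K[0,2])/K[0,0],-(v-K[1,2])/K[1,1],-1])
    return c+q*(z-c[2])/q[2]
def proj(d,p):
    K=np.array(d['camera_matrix']);T=np.array(d['extrinsics'])
    c=T[:3,:3]@np.array(p)+T[:3,3]; return K[0,0]*c[0]/-c[2]+K[0,2], K[1,1]*-c[1]/-c[2]+K[1,2]
E
python3 - <<'E'
from h import *
a=cap('top','top0');b=cap('side','side0')
for d in(a,b):
    T=d['extrinsics'];print(-T[:3,:3].T@T[:3,3],(d['depth']>0).mean(), d['camera_matrix'][0])
print(r.get_state())
E
```

```text
pics
[ 0.31273549 -0.0223205   1.78454921] 0.99591796875 [601.76319327   0.         322.47346426]
[-0.13666766 -1.10378595  0.89614414] 0.9889908854166667 [596.33355404   0.         316.11753453]
{'time_s': 0.1, 'joints': array([-4.83519317e+01,  2.05878462e+01,  6.40678301e-01, -1.60134923e-02,
       -7.01347979e+01, -1.65073407e+01]), 'qd': array([-0.15127373, -0.10913781,  0.08993206, -0.00912698,  0.00185393,
        0.07608884]), 'joint_torque': array([-2.51017591e-04, -5.84162593e+01,  2.93749666e+01,  7.01551884e+00,
        1.01536280e-02, -7.26543817e-05]), 'tcp_pos': array([ 0.28658782, -0.61072076,  0.24772852]), 'eef_rot': array([ 1.79917135e+02, -8.85741170e-03, -1.54864718e+02]), 'contact_force': array([-0.27733474,  0.57002035, -0.34874499]), 'moment': array([ 0.02524237,  0.03992289, -0.01308304]), 'gripper_force': 0.0, 'gripper_width': 0.08721607440258705}
```

View pics/top0.png

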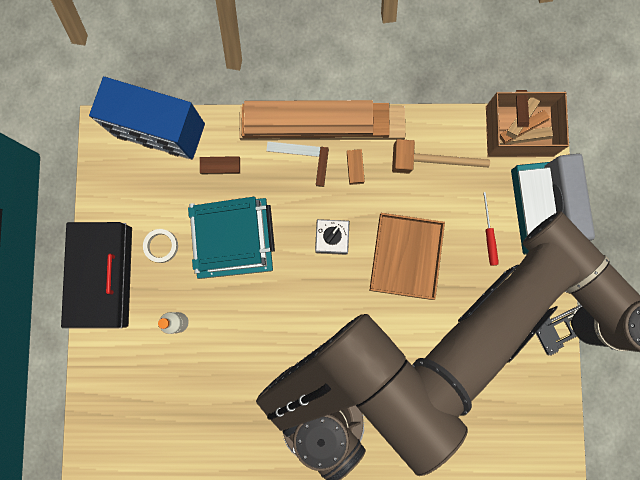

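View pics/side0.png

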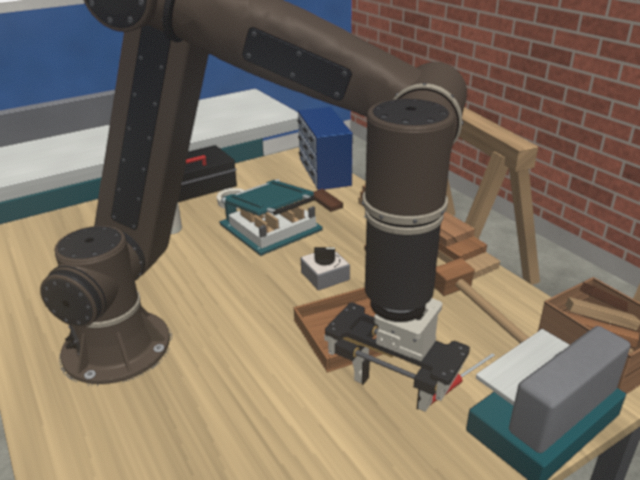

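Top view: press at (231,237) with its handle on the right (270,228), control box at (332,236), tray at (408,256). The side view shows the lid down and pale pieces under it.

```bash
cat > m1.py <<'E'
from h import *
a=cap('top');f=a['frame'];P=pts(a);hsv=cv2.cvtColor(f,cv2.COLOR_BGR2HSV)
c=np.hstack([cv2.resize(f[185:290,180:285],(480,480),interpolation=cv2.INTER_CUBIC),cv2.resize(f[214:260,310:356],(320,480),interpolation=cv2.INTER_CUBIC)])
cv2.imwrite('pics/crop1.png',c)
def rect(m,name,z):
    cs=max(cv2.findContours(m.astype(np.uint8),0,2)[0],key=cv2.contourArea)
    w=np.array([ray(a,u,v,z)[:2] for u,v in cs[:,0]],np.float32)
    t=cv2.minAreaRect(w);print(name,np.round(t[0],4),np.round(t[1],4),round(t[2],1),'z',np.median(P[...,2][m]))
box=np.zeros((480,640),bool)
def roi(x0,y0,x1,y1):
    b=box.copy();b[y0:y1,x0:x1]=1;return b
R=roi(180,190,285,285)
Z=P[...,2]
teal=(hsv[...,0]>80)&(hsv[...,0]<105)&(hsv[...,1]>120)&(hsv[...,2]>50)
m=R&(Z>.07);
k=np.where(m);print('press high z range',np.percentile(Z[m],[5,50,95]))
rect(R&teal&(Z>.08),'lid',.095)
rect(R&teal,'tealall',.05); rect(R&(Z>.01)&(Z<.03),'foot',.015)
rect(roi(305,210,360,262)&(Z>.03)&(Z<.07),'box',.05); rect(roi(305,210,360,262)&(Z>.07),'knob',.088)
T=roi(360,205,455,305)
rect(T&(Z>.025),'tray',.04);rect(T&(Z>.003),'tray2',.04);print('floor',np.median(Z[245:265,395:415]))
# lid plane fit
q=P[R&teal&(Z>.08)];A=np.c_[q[:,:2],np.ones(len(q))];co=np.linalg.lstsq(A,q[:,2],rcond=None)[0];print('lidplane',co)
h=R&(hsv[...,2]<50)&(Z>.06);rect(h,'handle',.1);print(P[h].mean(0))
kb=roi(305,210,360,262)&(Z>.08);q=P[kb];print('knob',q.mean(0));
g=cv2.cvtColor(f,cv2.COLOR_BGR2GRAY)
E
python3 m1.py
```

```text
press high z range [0.09020189 0.11162865 0.13171076]
lid [0.5345 0.2768] [0.1952 0.1933] 6.0 z 0.11132982708035535
tealall [0.5323 0.2684] [0.22   0.2291] 6.0 z 0.10853835288683492
foot [0.4502 0.2602] [0.0563 0.2274] 7.1 z 0.015376945366987738
box [ 0.5325 -0.0294] [0.0957 0.0976] 87.1 z 0.05064756203166078
knob [ 0.5327 -0.0294] [0.0148 0.0549] 53.2 z 0.08741830134015913
tray [ 0.4765 -0.2493] [0.1923 0.2305] 81.6 z 0.03877824257429585
tray2 [ 0.4712 -0.2443] [0.2174 0.2587] 80.7 z 0.007567642040780398
floor 0.005589529601531975
lidplane [-0.51631754 -0.91193602  0.63797486]
handle [0.5505 0.1467] [0.1321 0.0126] 6.0 z 0.13239794865106336
[0.54457771 0.14448323 0.14935454]
knob [ 0.50921092 -0.02874884  0.27429408]
```

View pics/crop1.png

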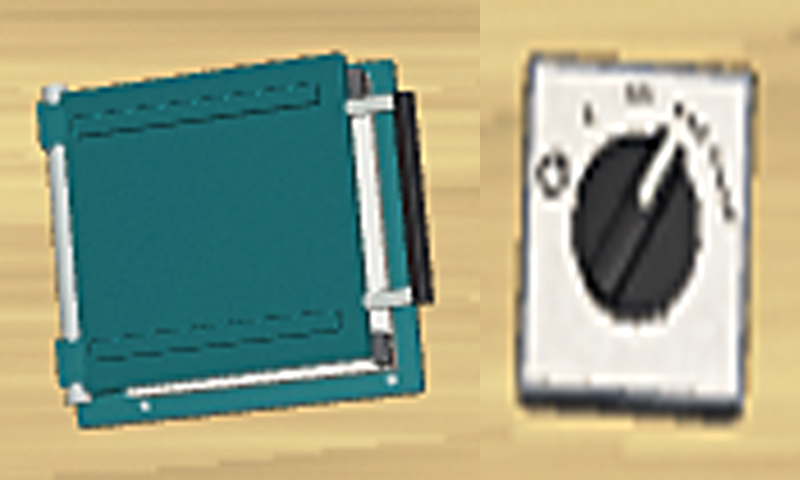

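Crop: the pointer stands at three dots (660,150 in the crop), the ring is at (552,175), and the lid is ajar. So the knob has to turn 103° anticlockwise.

```bash
cat > go.py <<'E'
# python3 go.py x y z roll pitch yaw : turn (units, tool axes) first, then shift (units, tool axes)
import sys,numpy as np
from scipy.spatial.transform import Rotation as R
from plant import r
def go(p,e,s=None):
    s=s or r.get_state()
    A=R.from_euler('xyz',s['eef_rot'],degrees=True);B=R.from_euler('xyz',e,degrees=True)
    w=(A.inv()*B).as_rotvec(degrees=True)/4
    d=np.array(p)-s['tcp_pos']
    print('turn',np.round(w,2),'| shift after turn',np.round(B.inv().apply(d)/.02,2),'| before turn',np.round(A.inv().apply(d)/.02,2))
if __name__=='__main__':
    v=list(map(float,sys.argv[1:]));go(v[:3],v[3:])
E
cat > st.py <<'E'
from plant import r;import numpy as np
s=r.get_state()
for k in('time_s','tcp_pos','eef_rot','joints','contact_force','gripper_width','gripper_force'):print(k,np.round(s[k],3))
E
python3 go.py .5327 -.0294 .16 180 0 143.2
python3 - <<'E'
from h import *
b=cap('side');P=pts(b);Z=P[...,2]
u,v=proj(b,[.5327,-.0294,.088]);print(u,v)
w=P[int(v)-12:int(v)+12,int(u)-15:int(u)+15].reshape(-1,3);w=w[(w[:,2]>.08)&(w[:,2]<.1)];print('knob side',w.mean(0),np.percentile(w[:,2],[50,95]),len(w))
E
```

```text
turn [ 2.000e-02 -1.000e-02  1.548e+01] | shift after turn [ 7.56 30.65  4.39] | before turn [-23.49  21.08   4.42]
324.051231826978 247.6800218639872
knob side [ 0.53123564 -0.03386543  0.0852146 ] [0.08538032 0.08963738] 116
```

```bash

python3 -m pendant '[[[-0.98,0.88,0,0,0,0,1],[-0.98,0.88,0,0,0,0,1],[-0.98,0.88,0,0,0,0,1],[-0.98,0.88,0,0,0,0,1],[-0.98,0.88,0,0,0,0,1],[-0.98,0.88,0,0,0,0,1],[-0.98,0.88,0,0,0,0,1],[-0.98,0.88,0,0,0,0,1]]]' >/dev/null
python3 -m pendant '[[[-0.98,0.88,0,0,0,0,1],[-0.98,0.88,0,0,0,0,1],[-0.98,0.88,0,0,0,0,1],[-0.98,0.88,0,0,0,0,1],[-0.98,0.88,0,0,0,0,1],[-0.98,0.88,0,0,0,0,1],[-0.98,0.88,0,0,0,0,1],[-0.98,0.88,0,0,0,0,1]]]' >/dev/null
python3 -m pendant '[[[-0.98,0.88,0,0,0,0,1],[-0.98,0.88,0,0,0,0,1],[-0.98,0.88,0,0,0,0,1],[-0.98,0.88,0,0,0,0,1],[-0.98,0.88,0,0,0,0,1],[-0.98,0.88,0,0,0,0,1],[-0.98,0.88,0,0,0,0,1],[-0.98,0.88,0,0,0,0,1]]]' >/dev/null
python3 -m pendant '[[[0,0,0.25,0,0,0.96,1],[0,0,0.25,0,0,0.96,1],[0,0,0.25,0,0,0.96,1],[0,0,0.25,0,0,0.96,1],[0,0,0.25,0,0,0.96,1],[0,0,0.25,0,0,0.96,1],[0,0,0.25,0,0,0.96,1],[0,0,0.25,0,0,0.96,1]]]' >/dev/null
python3 -m pendant '[[[0,0,0.25,0,0,0.97,0],[0,0,0.25,0,0,0.97,0],[0,0,0.25,0,0,0.97,0],[0,0,0.25,0,0,0.97,0],[0,0,0.25,0,0,0.97,0],[0,0,0.25,0,0,0.97,0],[0,0,0.25,0,0,0.97,0],[0,0,0,0,0,1,0]]]'
python3 st.py; python3 go.py .5327 -.0294 .084 180 0 143.2
```

```text
time_s: 4.2
tcp_pos: [0.5326, -0.0289, 0.1728]
eef_rot: [-179.9, -0.1, 143.1]
contact_force: [-0.2, 0.8, -0.6]
gripper_width: 0.0442
gripper_force: 0.0
time_s 4.2
tcp_pos [ 0.533 -0.029  0.173]
eef_rot [-1.79945e+02 -5.50000e-02  1.43094e+02]
joints [ 1.7963e+01  1.0997e+01 -2.3192e+01 -1.7000e-02 -5.5888e+01 -1.4486e+02]
contact_force [-0.169  0.78  -0.596]
gripper_width 0.044
gripper_force 0.0
turn [-0.01 -0.01 -0.03] | shift after turn [-0.02 -0.02  4.44] | before turn [-0.02 -0.01  4.44]
```

```bash

python3 -m pendant '[[[0,0,0.65,0,0,0,0],[0,0,0.65,0,0,0,0],[0,0,0.65,0,0,0,0],[0,0,0.65,0,0,0,0],[0,0,0.65,0,0,0,0],[0,0,0.65,0,0,0,0],[0,0,0.5,0,0,0,0],[0,0,0,0,0,0,-1]]]' 30
python3 -m pendant '[[[0,0,0,0,0,0,-1],[0,0,0,0,0,0,-1],[0,0,0,0,0,0,-1],[0,0,0,0,0,0,-1],[0,0,0,0,0,0,-1],[0,0,0,0,0,0,-1],[0,0,0,0,0,0,-1],[0,0,0,0,0,0,-1]]]' 30
python3 -m pendant '[[[0,0,0,0,0,-0.8,-1],[0,0,0,0,0,-0.8,-1],[0,0,0,0,0,-0.8,-1],[0,0,0,0,0,-0.8,-1],[0,0,0,0,0,-0.8,-1],[0,0,0,0,0,-0.8,-1],[0,0,0,0,0,-0.8,-1],[0,0,0,0,0,-0.8,-1]]]' 30
```

```text
time_s: 5.0
tcp_pos: [0.5322, -0.029, 0.0842]
eef_rot: [-179.9, -0.1, 143.2]
contact_force: [-0.1, -1.0, 0.3]
gripper_width: 0.0395
gripper_force: 0.0
time_s: 5.8
tcp_pos: [0.5333, -0.0289, 0.0861]
eef_rot: [180.0, 0.0, 143.3]
contact_force: [-2.4, -2.0, 6.3]
gripper_width: 0.0141
gripper_force: 30.0
time_s: 6.6
tcp_pos: [0.5332, -0.0292, 0.0862]
eef_rot: [-180.0, 0.0, 169.0]
contact_force: [-2.3, -2.7, 6.8]
gripper_width: 0.0142
gripper_force: 30.0
```

```bash

python3 -m pendant '[[[0,0,0,0,0,-0.8,-1],[0,0,0,0,0,-0.8,-1],[0,0,0,0,0,-0.8,-1],[0,0,0,0,0,-0.8,-1],[0,0,0,0,0,-0.8,-1],[0,0,0,0,0,-0.8,-1],[0,0,0,0,0,-0.8,-1],[0,0,0,0,0,-0.8,-1]]]' 30 
python3 -m pendant '[[[0,0,0,0,0,-0.8,-1],[0,0,0,0,0,-0.8,-1],[0,0,0,0,0,-0.8,-1],[0,0,0,0,0,-0.8,-1],[0,0,0,0,0,-0.8,-1],[0,0,0,0,0,-0.8,-1],[0,0,0,0,0,-0.8,-1],[0,0,0,0,0,-0.8,-1]]]' 30 >/dev/null
python3 -m pendant '[[[0,0,0,0,0,-0.8,-1],[0,0,0,0,0,-0.8,-1],[0,0,0,0,0,-0.8,-1],[0,0,0,0,0,-0.8,-1],[0,0,0,0,0,-0.8,-1],[0,0,0,0,0,-0.8,-1],[0,0,0,0,0,-0.8,-1],[0,0,0,0,0,0,-1]]]' 30
python3 -m pendant '[[[0,0,0,0,0,0,0],[0,0,0,0,0,0,0],[0,0,0,0,0,0,0],[0,0,0,0,0,0,0],[0,0,0,0,0,0,0],[0,0,-1,0,0,0,0],[0,0,-1,0,0,0,0],[0,0,-1,0,0,0,0]]]' 30
python3 -m pendant '[[[0,0,-1,0,0,0,0],[0,0,-1,0,0,0,0],[0,0,-1,0,0,0,0],[0,0,-1,0,0,0,0],[0,0,-1,0,0,0,0],[0,0,0,0,0,0,0],[0,0,0,0,0,0,0],[0,0,0,0,0,0,0]]]' 15
python3 st.py
cat > knob.py <<'E'
from h import *
a=cap('top');P=pts(a);u0,v0=map(int,proj(a,[.5327,-.0294,.05]))
f=a['frame'][v0-25:v0+25,u0-25:u0+25];cv2.imwrite('pics/knob.png',cv2.resize(f,(400,400),interpolation=cv2.INTER_CUBIC))
E
python3 knob.py
```

```text
time_s: 7.4
tcp_pos: [0.5332, -0.0296, 0.0861]
eef_rot: [-179.9, -0.0, -165.4]
contact_force: [-1.7, -5.5, 5.9]
gripper_width: 0.0138
gripper_force: 30.0
time_s: 9.0
tcp_pos: [0.5336, -0.03, 0.0862]
eef_rot: [-179.9, -0.1, -117.4]
contact_force: [0.6, -9.2, 3.3]
gripper_width: 0.0139
gripper_force: 30.0
time_s: 9.8
tcp_pos: [0.533, -0.0287, 0.1461]
eef_rot: [180.0, -0.0, -117.5]
contact_force: [0.1, -0.7, 0.3]
gripper_width: 0.0436
gripper_force: 0.0
time_s: 10.6
tcp_pos: [0.5326, -0.0288, 0.2447]
eef_rot: [179.9, -0.0, -117.5]
contact_force: [-0.5, -0.2, -0.4]
gripper_width: 0.044
gripper_force: 0.0
time_s 10.6
tcp_pos [ 0.533 -0.029  0.245]
eef_rot [ 1.79934e+02 -3.70000e-02 -1.17545e+02]
joints [ 1.7965e+01  7.3940e+00 -1.7419e+01 -2.4000e-02 -6.5259e+01 -4.5500e+01]
contact_force [-0.457 -0.199 -0.432]
gripper_width 0.044
gripper_force 0.0
```

```bash
python3 go.py .5534 .073 .21 135 0 -174
```

```text
turn [-10.3   -5.55  13.35] | shift after turn [-1.57  2.28  4.73] | before turn [-5.    1.43  1.73]
```

View pics/knob.png

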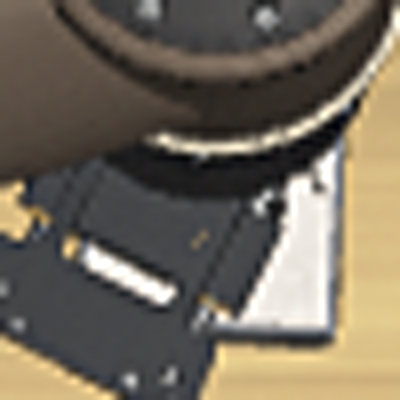

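The gripper covers the knob, so I'll check it after moving off.

```bash

python3 -m pendant '[[[0,0,0,-0.644,-0.347,0.834,0],[0,0,0,-0.644,-0.347,0.834,0],[0,0,0,-0.644,-0.347,0.834,0],[0,0,0,-0.644,-0.347,0.834,0],[0,0,0,-0.644,-0.347,0.834,0],[0,0,0,-0.644,-0.347,0.834,0],[0,0,0,-0.644,-0.347,0.834,0],[0,0,0,-0.644,-0.347,0.834,0]]]' >/dev/null
python3 -m pendant '[[[0,0,0,-0.644,-0.347,0.834,0],[0,0,0,-0.644,-0.347,0.834,0],[0,0,0,-0.644,-0.347,0.834,0],[0,0,0,-0.644,-0.347,0.834,0],[0,0,0,-0.644,-0.347,0.834,0],[0,0,0,-0.644,-0.347,0.834,0],[0,0,0,-0.644,-0.347,0.834,0],[0,0,0,-0.644,-0.347,0.834,0]]]' >/dev/null
python3 -m pendant '[[[-0.2,0.28,0,0,0,0,-0.3],[-0.2,0.28,0,0,0,0,-0.3],[-0.2,0.28,0,0,0,0,-0.3],[-0.2,0.28,0,0,0,0,-0.3],[-0.2,0.28,0,0,0,0,-0.3],[-0.2,0.28,0,0,0,0,-0.3],[-0.2,0.28,0,0,0,0,-0.3],[-0.2,0.28,0,0,0,0,-0.3]]]'
python3 st.py
cat > hand.py <<'E'
from h import *
for n in('top','side'):
    a=cap(n);f=a['frame'];P=pts(a)
    X=P-np.array([.5341,.2573,0]);c,s=np.cos(np.radians(6)),np.sin(np.radians(6))
    px=X[...,0]*c+X[...,1]*s;py=-X[...,0]*s+X[...,1]*c
    m=(f.max(-1)<60)&(abs(px)<.08)&(abs(py+.114)<.025)&(P[...,2]>.1)&(P[...,2]<.16)
    q=P[m];print(n,len(q),'mean',q.mean(0).round(4),'pxr',np.percentile(px[m],[1,99]).round(4),'py',np.percentile(py[m],[2,50,98]).round(4),'z',np.percentile(q[:,2],[2,50,90,98]).round(4))
    u,v=map(int,proj(a,[.54,.2,.1]));cv2.imwrite(f'pics/h_{n}.png',cv2.resize(f[v-60:v+60,u-50:u+100],(750,600),interpolation=2))
    k=f;u,v=map(int,proj(a,[.5327,-.0294,.05]));
E
python3 hand.py
```

```text
time_s: 13.05
tcp_pos: [0.5619, 0.0065, 0.2777]
eef_rot: [135.0, 0.1, -174.0]
contact_force: [0.7, -0.5, 1.1]
gripper_width: 0.0307
gripper_force: 0.0
time_s 13.05
tcp_pos [0.562 0.007 0.278]
eef_rot [ 1.34979e+02  9.20000e-02 -1.73961e+02]
joints [ -9.79   19.541   5.886 -42.921 -91.122 -69.177]
contact_force [ 0.711 -0.502  1.133]
gripper_width 0.031
gripper_force 0.0
top 169 mean [0.5475 0.1437 0.1324] pxr [-0.0624  0.0648] py [-0.1205 -0.1135 -0.1082] z [0.1254 0.1323 0.1374 0.1399]
side 154 mean [0.542  0.1388 0.1309] pxr [-0.0656  0.0633] py [-0.1261 -0.119  -0.1108] z [0.1258 0.1312 0.1339 0.1354]
```

View pics/h_side.png

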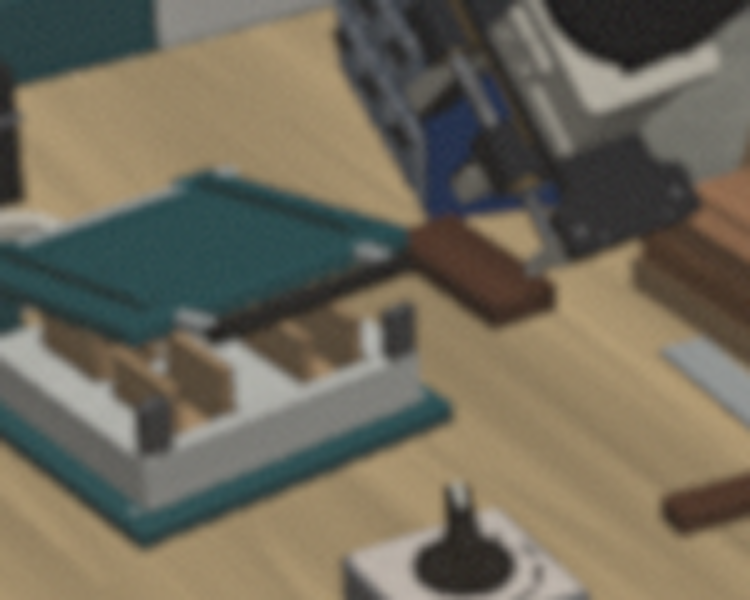

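The side crop shows the pointer stripe at (457,490) turned away from three dots, and pale pieces under the lid at both visible corners.

```bash
python3 go.py .5465 .139 .1305 135 0 -174
python3 - <<'E'
from h import *
a=cap('top');f=a['frame'];P=pts(a)
d=np.linalg.norm(P[...,:2]-[.5327,-.0294],axis=-1);m=(d<.03)&(P[...,2]>.075)&(P[...,2]<.1)
q=P[m][:,:2];print(m.sum());
if m.sum()>20:
  w,v=np.linalg.eigh(np.cov(q.T));print(np.degrees(np.arctan2(v[1,1],v[0,1])))
E
```

```text
turn [0.   0.02 0.04] | shift after turn [ 0.08 -0.5   9.93] | before turn [ 0.1  -0.5   9.93]
35
47.598746578477574
```

```bash
python3 - <<'E'
from h import *
b=cap('side');u,v=map(int,proj(b,[.54,.2,.1]))
for k in (0,.6,1.2,1.8):
    t=1.2-.05-k
    for rr in(.027,.012):
        x,y=proj(b,[.5327+rr*np.cos(t),-.0294+rr*np.sin(t),.088]);print(k,rr,round((x-u+50)*5),round((y-v+60)*5))
P=pts(b);Z=P[...,2];d=np.linalg.norm(P[...,:2]-[.5327,-.0294],axis=-1);m=(d<.032)&(Z>.08)&(Z<.1)
q=P[m][:,:2];w,V=np.linalg.eigh(np.cov(q.T));print(m.sum(),np.degrees(np.arctan2(V[1,1],V[0,1])))
E
```

```text
0 0.027 453 480
0 0.012 457 496
0.6 0.027 483 483
0.6 0.012 471 497
1.2 0.027 507 494
1.2 0.012 481 502
1.8 0.027 514 510
1.8 0.012 484 509
73 66.13363180667481
```

```bash

python3 -m pendant '[[[0,-0.06,0.9,0,0,0,-0.3],[0,-0.06,0.9,0,0,0,-0.3],[0,-0.06,0.9,0,0,0,-0.3],[0,-0.06,0.9,0,0,0,-0.3],[0,-0.06,0.9,0,0,0,-0.3],[0,-0.06,0.9,0,0,0,-0.3],[0,-0.06,0.9,0,0,0,-0.3],[0,-0.06,0.9,0,0,0,-0.3]]]'
python3 -m pendant '[[[0,0,0.68,0,0,0,-0.3],[0,0,0.68,0,0,0,-0.3],[0,0,0.68,0,0,0,-0.3],[0,0,0.68,0,0,0,-0.3],[0,0,0,0,0,0,-0.3],[0,0,0,0,0,0,-1],[0,0,0,0,0,0,-1],[0,0,0,0,0,0,-1]]]' 15
python3 -m pendant '[[[0,0,0,0,0,0,-1],[0,0,0,0,0,0,-1],[0,0,0,0,0,0,-1],[0,0,0,0,0,0,-1],[0,0,0,0,0,0,-1],[0,0,0,0,0,0,-1],[0,0,0,0,0,0,-1],[0,0,0,0,0,0,-1]]]' 15
```

```text
time_s: 14.05
tcp_pos: [0.5515, 0.1007, 0.168]
eef_rot: [135.0, 0.1, -174.0]
contact_force: [-0.3, -0.2, -0.0]
gripper_width: 0.0304
gripper_force: 0.0
time_s: 14.85
tcp_pos: [0.5481, 0.1388, 0.1309]
eef_rot: [135.0, 0.1, -174.0]
contact_force: [0.0, 1.0, 0.4]
gripper_width: 0.0134
gripper_force: 15.0
time_s: 15.65
tcp_pos: [0.5481, 0.1387, 0.1303]
eef_rot: [135.0, 0.1, -174.0]
contact_force: [2.3, -0.8, 1.2]
gripper_width: 0.0136
gripper_force: 15.0
```

Knob axis measures 66.1°, which is the ring mark, so the selector is off. The bar is gripped and I work out the lid arc next.

```bash
cat > arc.py <<'E'
import numpy as np,sys
# n rows, theta from->to, alpha from->to (deg)
def arc(t0,t1,a0,a1,n,off=.007):
    T=np.linspace(t0,t1,n+1);A=np.radians(np.linspace(a0,a1,n+1))
    def tcp(t,a): return np.array([.107-.225*np.cos(t),.085+.225*np.sin(t)])-off*np.array([np.sin(a),-np.cos(a)])
    for i in range(n):
        d=tcp(T[i+1],A[i+1])-tcp(T[i],A[i]);a=A[i]
        print(i//8,'[0,%.2f,%.2f,%.2f,0,0,-1]'%((d@[np.cos(a),np.sin(a)])/.02,(d@[np.sin(a),-np.cos(a)])/.02,-np.degrees(A[i+1]-A[i])/4))
arc(*map(float,sys.argv[1:5]),int(sys.argv[5]))
E
python3 arc.py .18 1.74 45 0 40
```

```text
0 [0,0.37,-0.24,0.28,0,0,-1]
0 [0,0.38,-0.24,0.28,0,0,-1]
0 [0,0.38,-0.23,0.28,0,0,-1]
0 [0,0.39,-0.22,0.28,0,0,-1]
0 [0,0.39,-0.21,0.28,0,0,-1]
0 [0,0.39,-0.21,0.28,0,0,-1]
0 [0,0.40,-0.20,0.28,0,0,-1]
0 [0,0.40,-0.19,0.28,0,0,-1]
1 [0,0.41,-0.18,0.28,0,0,-1]
1 [0,0.41,-0.18,0.28,0,0,-1]
1 [0,0.41,-0.17,0.28,0,0,-1]
1 [0,0.42,-0.16,0.28,0,0,-1]
1 [0,0.42,-0.15,0.28,0,0,-1]
1 [0,0.42,-0.14,0.28,0,0,-1]
1 [0,0.42,-0.14,0.28,0,0,-1]
1 [0,0.43,-0.13,0.28,0,0,-1]
2 [0,0.43,-0.12,0.28,0,0,-1]
2 [0,0.43,-0.11,0.28,0,0,-1]
2 [0,0.43,-0.10,0.28,0,0,-1]
2 [0,0.44,-0.09,0.28,0,0,-1]
2 [0,0.44,-0.09,0.28,0,0,-1]
2 [0,0.44,-0.08,0.28,0,0,-1]
2 [0,0.44,-0.07,0.28,0,0,-1]
2 [0,0.44,-0.06,0.28,0,0,-1]
3 [0,0.44,-0.05,0.28,0,0,-1]
3 [0,0.44,-0.04,0.28,0,0,-1]
3 [0,0.44,-0.04,0.28,0,0,-1]
3 [0,0.44,-0.03,0.28,0,0,-1]
3 [0,0.45,-0.02,0.28,0,0,-1]
3 [0,0.45,-0.01,0.28,0,0,-1]
3 [0,0.45,-0.00,0.28,0,0,-1]
3 [0,0.45,0.01,0.28,0,0,-1]
4 [0,0.45,0.01,0.28,0,0,-1]
4 [0,0.44,0.02,0.28,0,0,-1]
4 [0,0.44,0.03,0.28,0,0,-1]
4 [0,0.44,0.04,0.28,0,0,-1]
4 [0,0.44,0.05,0.28,0,0,-1]
4 [0,0.44,0.06,0.28,0,0,-1]
4 [0,0.44,0.07,0.28,0,0,-1]
4 [0,0.44,0.07,0.28,0,0,-1]
```

```bash

python3 -m pendant '[[[0,0.37,-0.24,0.28,0,0,-1],[0,0.38,-0.24,0.28,0,0,-1],[0,0.38,-0.23,0.28,0,0,-1],[0,0.39,-0.22,0.28,0,0,-1],[0,0.39,-0.21,0.28,0,0,-1],[0,0.39,-0.21,0.28,0,0,-1],[0,0.4,-0.2,0.28,0,0,-1],[0,0.4,-0.19,0.28,0,0,-1]]]' 15
python3 go.py .5432 .1661 .1948 144 0 -174
```

```text
time_s: 16.45
tcp_pos: [0.5457, 0.1613, 0.1963]
eef_rot: [144.1, 0.1, -174.0]
contact_force: [5.8, -3.9, -6.2]
gripper_width: 0.0135
gripper_force: 15.0
turn [-0.03  0.02  0.  ] | shift after turn [0.1  0.16 0.21] | before turn [0.1  0.16 0.21]
```

```bash

python3 -m pendant '[[[0,0.41,-0.18,0.28,0,0,-1],[0,0.41,-0.18,0.28,0,0,-1],[0,0.41,-0.17,0.28,0,0,-1],[0,0.42,-0.16,0.28,0,0,-1],[0,0.42,-0.15,0.28,0,0,-1],[0,0.42,-0.14,0.28,0,0,-1],[0,0.42,-0.14,0.28,0,0,-1],[0,0.43,-0.13,0.28,0,0,-1]]]' 15
python3 -m pendant '[[[0,0.43,-0.12,0.28,0,0,-1],[0,0.43,-0.11,0.28,0,0,-1],[0,0.43,-0.1,0.28,0,0,-1],[0,0.44,-0.09,0.28,0,0,-1],[0,0.44,-0.09,0.28,0,0,-1],[0,0.44,-0.08,0.28,0,0,-1],[0,0.44,-0.07,0.28,0,0,-1],[0,0.44,-0.06,0.28,0,0,-1]]]' 15
python3 st.py | grep -E 'joints'
```

```text
time_s: 17.25
tcp_pos: [0.5413, 0.2032, 0.2535]
eef_rot: [153.2, 0.1, -174.0]
contact_force: [4.4, -8.7, -0.2]
gripper_width: 0.0133
gripper_force: 15.0
time_s: 18.05
tcp_pos: [0.5352, 0.2613, 0.2949]
eef_rot: [162.1, 0.2, -174.0]
contact_force: [3.8, -7.8, 3.2]
gripper_width: 0.0134
gripper_force: 15.0
joints [  34.522    9.272   -3.821  -16.747  -68.851 -113.531]
```

```bash

python3 -m pendant '[[[0,0.44,-0.05,0.28,0,0,-1],[0,0.44,-0.04,0.28,0,0,-1],[0,0.44,-0.04,0.28,0,0,-1],[0,0.44,-0.03,0.28,0,0,-1],[0,0.45,-0.02,0.28,0,0,-1],[0,0.45,-0.01,0.28,0,0,-1],[0,0.45,0,0.28,0,0,-1],[0,0.45,0.01,0.28,0,0,-1]]]' 15
python3 -m pendant '[[[0,0.45,0.01,0.28,0,0,-1],[0,0.44,0.02,0.28,0,0,-1],[0,0.44,0.03,0.28,0,0,-1],[0,0.44,0.04,0.28,0,0,-1],[0,0.44,0.05,0.28,0,0,-1],[0,0.44,0.06,0.28,0,0,-1],[0,0.44,0.07,0.28,0,0,-1],[0,0.44,0.07,0.28,0,0,-1]]]' 15
python3 st.py | grep -E 'joints'
```

```text
time_s: 18.85
tcp_pos: [0.528, 0.3295, 0.3158]
eef_rot: [171.0, 0.2, -174.0]
contact_force: [3.9, -5.6, 2.2]
gripper_width: 0.0133
gripper_force: 15.0
time_s: 19.65
tcp_pos: [0.5204, 0.4004, 0.3151]
eef_rot: [179.9, 0.1, -174.0]
contact_force: [3.3, -4.1, 2.6]
gripper_width: 0.0132
gripper_force: 15.0
joints [ 5.45920e+01  1.69160e+01  4.02600e+00  6.90000e-02 -7.69770e+01
```

```bash

python3 -m pendant '[[[0,0,0,0,0,0,-0.2],[0,0,0,0,0,0,-0.2],[0,0,0,0,0,0,-0.2],[0,0,0,0,0,0,-0.2],[0,0,-0.7,0,0,0,-0.2],[0,0,-0.9,0,0,0,-0.2],[0,0,-0.9,0,0,0,-0.2],[0,0,-0.9,0,0,0,-0.2]]]' 15
python3 -m pendant '[[[0,-1,0,0,0,0,0.3],[0,-1,0,0,0,0,0.3],[0,-1,0,0,0,0,0.3],[0,-1,0,0,0,0,0.3],[0,-1,0,0,0,0,0.3],[0,-1,0,0,0,0,0.3],[0,-1,0,0,0,0,0.3],[0,-1,0,0,0,0,0.3]]]' >/dev/null
python3 -m pendant '[[[0,-1,0,0,0,0,0.3],[0,-1,0,0,0,0,0.3],[0,-1,0,0,0,0,0.3],[0,-1,0,0,0,0,0.3],[0,-1,0,0,0,0,0.3],[0,-1,0,0,0,0,0.3],[0,-1,0,0,0,0,0.3],[0,-1,0,0,0,0,0.3]]]' >/dev/null
python3 -m pendant '[[[0,-1,0,0,0,0,0.3],[0,-1,0,0,0,0,0.3],[0,-1,0,0,0,0,0.3],[0,-1,0,0,0,0,0.3],[0,-1,0,0,0,0,0.3],[0,-1,0,0,0,0,0.3],[0,-1,0,0,0,0,0.3],[0,-1,0,0,0,0,0.3]]]'
cat > m2.py <<'E'
from h import *
a=cap('top','top2');b=cap('side','side2');f=a['frame']
cv2.imwrite('pics/c2.png',np.hstack([cv2.resize(f[185:285,170:280],(440,400),interpolation=2),cv2.resize(b['frame'][150:260,200:300],(364,400),interpolation=2)[:,:360]]))
E
python3 m2.py
```

```text
time_s: 20.45
tcp_pos: [0.5199, 0.4007, 0.3848]
eef_rot: [179.7, 0.1, -174.0]
contact_force: [0.7, -0.7, 0.3]
gripper_width: 0.035
gripper_force: 0.0
time_s: 22.85
tcp_pos: [0.5699, -0.078, 0.3807]
eef_rot: [179.8, 0.1, -174.0]
contact_force: [0.6, 0.3, -0.3]
gripper_width: 0.0572
gripper_force: 0.0
```

View pics/c2.png

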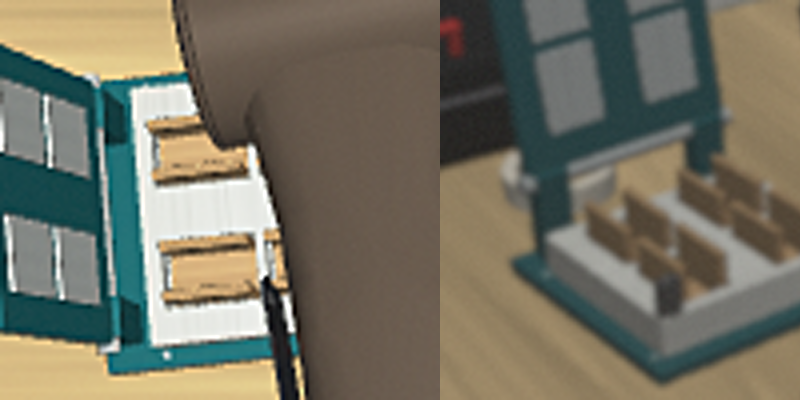

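Lid is open; left crop shows both hinge-side pieces (200,150) and (210,268), right crop shows pieces in all four cavities.

```bash

python3 -m pendant '[[[0,-1,0,0,0,0,0.3],[0,-1,0,0,0,0,0.3],[0,-1,0,0,0,0,0.3],[0,-1,0,0,0,0,0.3],[0,-1,0,0,0,0,0.3],[0,-1,0,0,0,0,0.3],[0,-1,0,0,0,0,0.3],[0,-1,0,0,0,0,0.3]]]'
cat > m3.py <<'E'
from h import *
O=np.array([.5341,.2573]);t=np.radians(6);ex=np.array([np.cos(t),np.sin(t)]);ey=np.array([-ex[1],ex[0]])
def pieces(n):
    a=cap(n);P=pts(a);hsv=cv2.cvtColor(a['frame'],cv2.COLOR_BGR2HSV);Z=P[...,2]
    px=(P[...,:2]-O)@ex;py=(P[...,:2]-O)@ey
    pale=(hsv[...,0]>5)&(hsv[...,0]<30)&(hsv[...,1]>50)
    for sx in(-1,1):
        for sy in(-1,1):
            m=pale&(Z>.066)&(Z<.082)&(abs(px-sx*.045)<.032)&(abs(py-sy*.038)<.042)
            if m.sum()<10: print(n,sx,sy,'few',m.sum());continue
            q=np.c_[px[m],py[m]]
            t5=np.percentile(q,[3,97],axis=0)
            print(n,sx,sy,m.sum(),'mid',t5.mean(0).round(4),'ext',(t5[1]-t5[0]).round(4),'ztop',np.percentile(Z[m],[50,90]).round(4),'world',(O+t5.mean(0)[0]*ex+t5.mean(0)[1]*ey).round(4))
    blk=(Z>.04)&(Z<.054)&(abs(px)<.11)&(abs(py)<.1)&(hsv[...,1]<40)&(hsv[...,2]>100)
    w=P[blk][:,:2].astype(np.float32);print(n,'block',cv2.minAreaRect(w),np.median(Z[blk]))
    return a
if __name__=='__main__':
    pieces('top');pieces('side')
E
python3 m3.py; sed -i 's/^rect(R/#&/;s/^cv2.imwrite/#&/' m1.py; python3 m1.py | grep tray
```

```text
time_s: 23.75
tcp_pos: [0.5867, -0.2362, 0.38]
eef_rot: [179.8, 0.1, -174.0]
contact_force: [0.1, 0.1, 0.7]
gripper_width: 0.0572
gripper_force: 0.0
top -1 -1 124 mid [-0.0446 -0.0397] ext [0.0431 0.0598] ztop [0.0732 0.079 ] world [0.4939 0.2132]
top -1 1 126 mid [-0.045   0.0356] ext [0.0435 0.0601] ztop [0.0738 0.0788] world [0.4856 0.288 ]
top 1 -1 134 mid [ 0.0448 -0.039 ] ext [0.0435 0.0607] ztop [0.0735 0.0788] world [0.5827 0.2232]
top 1 1 131 mid [0.044  0.0378] ext [0.0436 0.0593] ztop [0.0733 0.0781] world [0.5739 0.2995]
top block ((0.5345001816749573, 0.25683528184890747), (0.19131030142307281, 0.1709240972995758), 5.954636573791504) 0.0465301562470874
side -1 -1 113 mid [-0.0466 -0.0365] ext [0.0431 0.0723] ztop [0.0725 0.0757] world [0.4916 0.2161]
side -1 1 96 mid [-0.0471  0.0334] ext [0.0467 0.0607] ztop [0.073  0.0765] world [0.4837 0.2856]
side 1 -1 127 mid [ 0.042  -0.0365] ext [0.0445 0.0743] ztop [0.0717 0.0759] world [0.5797 0.2254]
side 1 1 108 mid [0.0422 0.0339] ext [0.0463 0.0626] ztop [0.0724 0.0753] world [0.5725 0.2954]
side block ((0.5313068628311157, 0.26061689853668213), (0.1911735236644745, 0.1923481822013855), 7.009632587432861) 0.04566622783722117Traceback (most recent call last):
  File "m1.py", line 19, in <module>
    rect(roi(305,210,360,262)&(Z>.03)&(Z<.07),'box',.05); rect(roi(305,210,360,262)&(Z>.07),'knob',.088)
    ~~~~^^^^^^^^^^^^^^^^^^^^^^^^^^^^^^^^^^^^^^^^^^^^^^^^
  File "m1.py", line 6, in rect
    cs=max(cv2.findContours(m.astype(np.uint8),0,2)[0],key=cv2.contourArea)
ValueError: max() iterable argument is empty
```

```bash
cat > tray.py <<'E'
from h import *
def tray(show=True):
    a=cap('top');P=pts(a);Z=P[...,2];hsv=cv2.cvtColor(a['frame'],cv2.COLOR_BGR2HSV)
    d=np.linalg.norm(P[...,:2]-[.4765,-.2493],axis=-1)
    m=((d<.22)&(Z>.025)&(Z<.048)).astype(np.uint8)
    n,l,s,c=cv2.connectedComponentsWithStats(m);k=[i for i in range(1,n) if s[i,4]>40]
    w=np.array([ray(a,u,v,.04)[:2] for v,u in np.argwhere(np.isin(l,k))],np.float32)
    (cx,cy),(w1,h1),g=cv2.minAreaRect(w)
    yaw=g if w1>h1 else g-90
    print('tray',round(cx,4),round(cy,4),round(w1,4),round(h1,4),'yaw',round(yaw,1),'Z',np.median(Z[m>0]).round(4))
    t=np.radians(yaw)
    for sx in(-1,1):
        for sy in(-1,1):
            x,y=sx*.046,sy*.040;print('slot',sx,sy,round(cx+x*np.cos(t)-y*np.sin(t),4),round(cy+x*np.sin(t)+y*np.cos(t),4))
if __name__=='__main__':tray()
E
python3 go.py .4937 .2145 .2 180 0 -84
```

```text
turn [  0.04   0.06 -22.52] | shift after turn [-22.91   2.27   8.98] | before turn [ 2.3  22.86  9.07]
```

```bash

python3 -m pendant '[[[0.1,0.95,0,0,0,0,0.3],[0.1,0.95,0,0,0,0,0.3],[0.1,0.95,0,0,0,0,0.3],[0.1,0.95,0,0,0,0,0.3],[0.1,0.95,0,0,0,0,0.3],[0.1,0.95,0,0,0,0,0.3],[0.1,0.95,0,0,0,0,0.3],[0.1,0.95,0,0,0,0,0.3]]]' >/dev/null
python3 -m pendant '[[[0.1,0.95,0,0,0,0,0.3],[0.1,0.95,0,0,0,0,0.3],[0.1,0.95,0,0,0,0,0.3],[0.1,0.95,0,0,0,0,0.3],[0.1,0.95,0,0,0,0,0.3],[0.1,0.95,0,0,0,0,0.3],[0.1,0.95,0,0,0,0,0.3],[0.1,0.95,0,0,0,0,0.3]]]' >/dev/null
python3 -m pendant '[[[0.1,0.95,0.37,0,0,-0.94,0.3],[0,0,0.37,0,0,-0.94,0.3],[0,0,0.37,0,0,-0.94,0.3],[0,0,0.37,0,0,-0.94,0.3],[0,0,0.37,0,0,-0.94,0.3],[0,0,0.37,0,0,-0.94,0.3],[0,0,0.37,0,0,-0.94,0.3],[0,0,0.37,0,0,-0.94,0.3]]]'  >/dev/null
python3 -m pendant '[[[0,0,0.37,0,0,-0.94,0.3],[0,0,0.37,0,0,-0.94,0.3],[0,0,0.37,0,0,-0.94,0.3],[0,0,0.37,0,0,-0.94,0.3],[0,0,0.37,0,0,-0.94,0.3],[0,0,0.37,0,0,-0.94,0.3],[0,0,0.37,0,0,-0.94,0.3],[0,0,0.37,0,0,-0.94,0.3]]]'  >/dev/null
python3 -m pendant '[[[-0.7,0,0.37,0,0,-0.94,0.3],[-0.7,0,0.37,0,0,-0.94,0.3],[-0.7,0,0.37,0,0,-0.94,0.3],[-0.7,0,0.37,0,0,-0.94,0.3],[-0.7,0,0.37,0,0,-0.94,0.3],[-0.7,0,0.37,0,0,-0.94,0.3],[-0.7,0,0.37,0,0,-0.94,0.3],[-0.7,0,0.37,0,0,-0.94,0.3]]]'
python3 tray.py
python3 go.py .4937 .2145 .073 180 0 -84
```

```text
time_s: 27.9
tcp_pos: [0.5394, 0.1928, 0.2041]
eef_rot: [-179.9, 0.2, -83.5]
contact_force: [1.3, -0.1, -0.1]
gripper_width: 0.0573
gripper_force: 0.0
tray 0.5388 -0.1957 0.3142 0.2308 yaw 81.6 Z 0.0389
slot -1 -1 0.5717 -0.2471
slot -1 1 0.4925 -0.2354
slot 1 -1 0.5851 -0.1561
slot 1 1 0.506 -0.1444
turn [-0.01  0.06  0.18] | shift after turn [-1.25  2.14  6.49] | before turn [-1.25  2.13  6.49]
```

```bash

sed -i 's/m=((d<.22)/m=((d<.19)\&(P[...,1]<-.1)\&(P[...,1]>-.42)/' tray.py
python3 -m pendant '[[[-0.31,0.53,0.1,0,0,0.05,0.3],[-0.31,0.53,0.1,0,0,0.05,0.3],[-0.31,0.53,0.1,0,0,0.05,0.3],[-0.31,0.53,0.1,0,0,0.03,0.3],[0,0,0.5,0,0,0,0.3],[0,0,0.8,0,0,0,0.3],[0,0,0.8,0,0,0,0.3],[0,0,0.8,0,0,0,0.3]]]' 
python3 go.py .4937 .2145 .073 180 0 -84; python3 tray.py
```

```text
time_s: 28.75
tcp_pos: [0.495, 0.2123, 0.1375]
eef_rot: [-179.9, 0.2, -84.5]
contact_force: [0.1, 1.1, -0.2]
gripper_width: 0.0569
gripper_force: 0.0
turn [-0.02  0.06 -0.11] | shift after turn [-0.12  0.05  3.22] | before turn [-0.1   0.06  3.22]
tray 0.5299 -0.2569 0.1905 0.2306 yaw -8.4 Z 0.0379
slot -1 -1 0.4785 -0.2898
slot -1 1 0.4902 -0.2107
slot 1 -1 0.5696 -0.3032
slot 1 1 0.5813 -0.2241
```

Tray has been shifted about 5 cm in x, and I have its new position. Now I grip the first piece.

```bash

python3 -m pendant '[[[-0.1,0.05,0.6,0,0,-0.1,0.3],[0,0,0.65,0,0,0,0.3],[0,0,0.65,0,0,0,0.3],[0,0,0.65,0,0,0,0.3],[0,0,0.65,0,0,0,0.3],[0,0,0,0,0,0,0.3],[0,0,0,0,0,0,0.3],[0,0,0,0,0,0,-1]]]' 20
python3 -m pendant '[[[0,0,0,0,0,0,-1],[0,0,0,0,0,0,-1],[0,0,0,0,0,0,-1],[0,0,0,0,0,0,-1],[0,0,0,0,0,0,-1],[0,0,0,0,0,0,-1],[0,0,-0.3,0,0,0,-1],[0,0,-0.5,0,0,0,-1]]]' 20
python3 -m pendant '[[[0,0,-0.5,0,0,0,-1],[0,0,-0.5,0,0,0,-1],[0,0,-0.8,0,0,0,-1],[0,0,-0.8,0,0,0,-1],[0,0,-0.8,0,0,0,-1],[0,0,-0.8,0,0,0,-1],[0,0,-0.8,0,0,0,-1],[0,0,-0.8,0,0,0,-1]]]' 20
python3 go.py .4785 -.2898 .18 180 0 -98.4
```

```text
time_s: 29.6
tcp_pos: [0.4945, 0.2148, 0.075]
eef_rot: [-179.9, 0.3, -84.0]
contact_force: [-0.2, -0.3, -0.1]
gripper_width: 0.0528
gripper_force: 0.0
time_s: 30.4
tcp_pos: [0.4935, 0.2139, 0.0902]
eef_rot: [-180.0, 0.2, -84.1]
contact_force: [0.1, -0.2, -0.2]
gripper_width: 0.0441
gripper_force: 20.0
time_s: 31.2
tcp_pos: [0.4938, 0.2138, 0.2078]
eef_rot: [-179.9, 0.3, -84.1]
contact_force: [-0.4, -0.4, -0.8]
gripper_width: 0.044
gripper_force: 20.0
turn [-0.02  0.07  3.59] | shift after turn [25.02 -2.92  1.39] | before turn [24.97  3.37  1.27]
```

```bash

python3 -m pendant '[[[1,0.13,0,0,0,0,-1],[1,0.13,0,0,0,0,-1],[1,0.13,0,0,0,0,-1],[1,0.13,0,0,0,0,-1],[1,0.13,0,0,0,0,-1],[1,0.13,0,0,0,0,-1],[1,0.13,0,0,0,0,-1],[1,0.13,0,0,0,0,-1]]]' 20
python3 -m pendant '[[[1,0.13,0,0,0,0,-1],[1,0.13,0,0,0,0,-1],[1,0.13,0,0,0,0,-1],[1,0.13,0,0,0,0,-1],[1,0.13,0,0,0,0,-1],[1,0.13,0,0,0,0,-1],[1,0.13,0,0,0,0,-1],[1,0.13,0,0,0,0,-1]]]' 20
python3 -m pendant '[[[1,0.13,0,0,0,0.45,-1],[1,0.13,0,0,0,0.45,-1],[1,0.13,0,0,0,0.45,-1],[1,0.13,0,0,0,0.45,-1],[1,0.13,0,0,0,0.45,-1],[1,0.13,0,0,0,0.45,-1],[1,0.13,0,0,0,0.45,-1],[1,0.13,0,0,0,0.45,-1]]]' 20
python3 tray.py;python3 go.py .4785 -.2898 .055 180 0 -98.4
```

```text
time_s: 32.0
tcp_pos: [0.4891, 0.0511, 0.2057]
eef_rot: [-179.9, 0.2, -84.1]
contact_force: [0.5, 0.4, -0.3]
gripper_width: 0.0437
gripper_force: 20.0
time_s: 32.8
tcp_pos: [0.4848, -0.11, 0.205]
eef_rot: [-179.9, 0.2, -84.1]
contact_force: [0.5, -0.2, -1.3]
gripper_width: 0.0436
gripper_force: 20.0
time_s: 33.6
tcp_pos: [0.4628, -0.2693, 0.2043]
eef_rot: [-180.0, 0.3, -98.6]
contact_force: [1.1, 0.6, -0.9]
gripper_width: 0.0438
gripper_force: 20.0
tray 0.53 -0.2567 0.1901 0.2304 yaw -8.4 Z 0.038
slot -1 -1 0.4786 -0.2896
slot -1 1 0.4903 -0.2104
slot 1 -1 0.5696 -0.3031
slot 1 1 0.5813 -0.2239
turn [ 0.01  0.06 -0.07] | shift after turn [ 0.81 -0.94  7.46] | before turn [ 0.84 -0.95  7.45]
```

```bash

python3 -m pendant '[[[0.42,-0.47,0.5,0,0,0,-1],[0.42,-0.47,0.9,0,0,0,-1],[0,0,1,0,0,0,-1],[0,0,1,0,0,0,-1],[0,0,1,0,0,0,-1],[0,0,1,0,0,0,-1],[0,0,0.6,0,0,0,-1],[0,0,0,0,0,0,-1]]]' 20
python3 go.py .4785 -.2898 .055 180 0 -98.4
```

```text
time_s: 34.45
tcp_pos: [0.479, -0.2867, 0.0821]
eef_rot: [179.8, 0.3, -98.4]
contact_force: [-0.0, 0.4, 0.5]
gripper_width: 0.0436
gripper_force: 20.0
turn [ 0.05  0.07 -0.01] | shift after turn [0.16 0.   1.36] | before turn [ 0.16 -0.    1.35]
```

```bash

python3 -m pendant '[[[0.1,0,0.4,0,0,0,-1],[0,0,0.4,0,0,0,-1],[0,0,0.3,0,0,0,-1],[0,0,0.2,0,0,0,-1],[0,0,0,0,0,0,-1],[0,0,0,0,0,0,0.3],[0,0,0,0,0,0,0.3],[0,0,0,0,0,0,0.3]]]' 20
python3 -m pendant '[[[0,0,0,0,0,0,0.3],[0,0,-0.5,0,0,0,0.3],[0,0,-0.8,0,0,0,0.3],[0,0,-0.9,0,0,0,0.3],[0,0,-0.9,0,0,0,0.3],[0,0,-1,0,0,0,0.3],[0,0,-1,0,0,0,0.3],[0,0,-1,0,0,0,0.3]]]' 20
python3 go.py .5832 .2239 .2 180 0 -84
```

```text
time_s: 35.25
tcp_pos: [0.4802, -0.289, 0.0585]
eef_rot: [-179.9, 0.2, -98.5]
contact_force: [-0.8, 0.2, -0.5]
gripper_width: 0.0562
gripper_force: 0.0
time_s: 36.05
tcp_pos: [0.4797, -0.2894, 0.1819]
eef_rot: [-179.9, 0.2, -98.5]
contact_force: [0.6, 0.2, 0.3]
gripper_width: 0.0572
gripper_force: 0.0
turn [-0.02  0.06 -3.61] | shift after turn [-24.99  -7.83  -0.9 ] | before turn [-26.15  -1.35  -0.8 ]
```

```bash

python3 -m pendant '[[[0,0,-0.2,0,0,-0.9,0.3],[0,0,-0.2,0,0,-0.9,0.3],[0,0,-0.2,0,0,-0.9,0.3],[0,0,-0.2,0,0,-0.9,0.3],[-1,-0.31,0,0,0,0,0.3],[-1,-0.31,0,0,0,0,0.3],[-1,-0.31,0,0,0,0,0.3],[-1,-0.31,0,0,0,0,0.3]]]' 20 >/dev/null
python3 -m pendant '[[[-1,-0.31,0,0,0,0,0.3],[-1,-0.31,0,0,0,0,0.3],[-1,-0.31,0,0,0,0,0.3],[-1,-0.31,0,0,0,0,0.3],[-1,-0.31,0,0,0,0,0.3],[-1,-0.31,0,0,0,0,0.3],[-1,-0.31,0,0,0,0,0.3],[-1,-0.31,0,0,0,0,0.3]]]' 20 >/dev/null
python3 -m pendant '[[[-1,-0.31,0,0,0,0,0.3],[-1,-0.31,0,0,0,0,0.3],[-1,-0.31,0,0,0,0,0.3],[-1,-0.31,0,0,0,0,0.3],[-1,-0.31,0,0,0,0,0.3],[-1,-0.31,0,0,0,0,0.3],[-1,-0.31,0,0,0,0,0.3],[-1,-0.31,0,0,0,0,0.3]]]' 20 >/dev/null
python3 -m pendant '[[[-1,-0.31,0,0,0,0,0.3],[-1,-0.31,0,0,0,0,0.3],[-1,-0.31,0.3,0,0,0,0.3],[-1,-0.31,0.5,0,0,0,0.3],[-1,-0.31,0.5,0,0,0,0.3],[0,0,0.5,0,0,0,0.3],[0,0,0.5,0,0,0,0.3],[0,0,0.5,0,0,0,0.3]]]' 20
python3 tray.py;python3 go.py .5832 .2239 .073 180 0 -84
```

```text
time_s: 39.25
tcp_pos: [0.5819, 0.2238, 0.141]
eef_rot: [-180.0, 0.2, -84.1]
contact_force: [0.2, -1.4, -0.9]
gripper_width: 0.0568
gripper_force: 0.0
tray 0.5298 -0.2569 0.1905 0.2307 yaw -8.4 Z 0.0378
slot -1 -1 0.4785 -0.2898
slot -1 1 0.4902 -0.2106
slot 1 -1 0.5695 -0.3033
slot 1 1 0.5812 -0.2241
turn [ 0.02  0.04 -0.03] | shift after turn [-0.02 -0.11  3.32] | before turn [-0.01 -0.11  3.32]
```

```bash

python3 -m pendant '[[[0,-0.06,0.6,0,0,0,0.3],[0,0,0.68,0,0,0,0.3],[0,0,0.68,0,0,0,0.3],[0,0,0.68,0,0,0,0.3],[0,0,0.68,0,0,0,0.3],[0,0,0,0,0,0,0.3],[0,0,0,0,0,0,0.3],[0,0,0,0,0,0,-1]]]' 20
python3 -m pendant '[[[0,0,0,0,0,0,-1],[0,0,0,0,0,0,-1],[0,0,0,0,0,0,-1],[0,0,0,0,0,0,-1],[0,0,0,0,0,0,-1],[0,0,0,0,0,0,-1],[0,0,-0.3,0,0,0,-1],[0,0,-0.5,0,0,0,-1]]]' 20
python3 -m pendant '[[[0,0,-0.5,0,0,0,-1],[0,0,-0.5,0,0,0,-1],[0,0,-0.8,0,0,0,-1],[0,0,-0.8,0,0,0,-1],[0,0,-0.8,0,0,0,-1],[0,0,-0.8,0,0,0,-1],[0,0,-0.8,0,0,0,-1],[0,0,-0.8,0,0,0,-1]]]' 20
python3 go.py .5695 -.3033 .2 180 0 -98.4
```

```text
time_s: 40.1
tcp_pos: [0.5839, 0.2248, 0.0765]
eef_rot: [-179.9, 0.2, -84.0]
contact_force: [-0.2, -0.4, 0.4]
gripper_width: 0.0533
gripper_force: 0.0
time_s: 40.9
tcp_pos: [0.5828, 0.224, 0.0916]
eef_rot: [180.0, 0.2, -84.1]
contact_force: [-0.3, 0.0, -0.1]
gripper_width: 0.0437
gripper_force: 20.0
time_s: 41.7
tcp_pos: [0.5833, 0.2239, 0.2095]
eef_rot: [-179.9, 0.3, -84.1]
contact_force: [-0.4, 0.2, 0.1]
gripper_width: 0.0436
gripper_force: 20.0
turn [-0.02  0.07  3.59] | shift after turn [26.18 -3.17  0.48] | before turn [26.15  3.42  0.35]
```

```bash

python3 -m pendant '[[[0,0,0,0,0,0.9,-1],[0,0,0,0,0,0.9,-1],[0,0,0,0,0,0.9,-1],[0,0,0,0,0,0.9,-1],[1,-0.12,0,0,0,0,-1],[1,-0.12,0,0,0,0,-1],[1,-0.12,0,0,0,0,-1],[1,-0.12,0,0,0,0,-1]]]' 20 >/dev/null
python3 -m pendant '[[[1,-0.12,0,0,0,0,-1],[1,-0.12,0,0,0,0,-1],[1,-0.12,0,0,0,0,-1],[1,-0.12,0,0,0,0,-1],[1,-0.12,0,0,0,0,-1],[1,-0.12,0,0,0,0,-1],[1,-0.12,0,0,0,0,-1],[1,-0.12,0,0,0,0,-1]]]' 20
python3 -m pendant '[[[1,-0.12,0,0,0,0,-1],[1,-0.12,0,0,0,0,-1],[1,-0.12,0,0,0,0,-1],[1,-0.12,0,0,0,0,-1],[1,-0.12,0,0,0,0,-1],[1,-0.12,0,0,0,0,-1],[1,-0.12,0,0,0,0,-1],[1,-0.12,0,0,0,0,-1]]]' 20 >/dev/null
python3 -m pendant '[[[1,-0.12,0,0,0,0,-1],[1,-0.12,0,0,0,0,-1],[1,-0.12,0,0,0,0,-1],[1,-0.12,0,0,0,0,-1],[1,-0.12,0,0,0,0,-1],[1,-0.12,0,0,0,0,-1],[0,0,0,0,0,0,-1],[0,0,0,0,0,0,-1]]]' 20
python3 tray.py;python3 go.py .5695 -.3033 .056 180 0 -98.4
```

```text
time_s: 43.3
tcp_pos: [0.5761, -0.0197, 0.2071]
eef_rot: [-180.0, 0.2, -98.5]
contact_force: [0.3, 0.6, -0.5]
gripper_width: 0.0438
gripper_force: 20.0
time_s: 44.9
tcp_pos: [0.5677, -0.3006, 0.2055]
eef_rot: [180.0, 0.3, -98.6]
contact_force: [0.2, 1.1, -0.0]
gripper_width: 0.0437
gripper_force: 20.0
tray 0.4591 -0.2695 0.1451 0.0944 yaw 81.8 Z 0.0384
slot -1 -1 0.4921 -0.3208
slot -1 1 0.4129 -0.3094
slot 1 -1 0.5053 -0.2297
slot 1 1 0.4261 -0.2183
turn [-0.    0.06 -0.03] | shift after turn [ 0.15 -0.1   7.48] | before turn [ 0.18 -0.1   7.48]
```

```bash

python3 -m pendant '[[[0.16,-0.1,0.5,0,0,0,-1],[0,0,1,0,0,0,-1],[0,0,1,0,0,0,-1],[0,0,1,0,0,0,-1],[0,0,1,0,0,0,-1],[0,0,1,0,0,0,-1],[0,0,0.6,0,0,0,-1],[0,0,0.4,0,0,0,-1]]]' 20
python3 -m pendant '[[[0,0,0.3,0,0,0,-1],[0,0,0.3,0,0,0,-1],[0,0,0.2,0,0,0,-1],[0,0,0.1,0,0,0,-1],[0,0,0,0,0,0,-1],[0,0,0,0,0,0,0.3],[0,0,0,0,0,0,0.3],[0,0,0,0,0,0,0.3]]]' 20
python3 -m pendant '[[[0,0,0,0,0,0,0.3],[0,0,-0.5,0,0,0,0.3],[0,0,-0.8,0,0,0,0.3],[0,0,-0.9,0,0,0,0.3],[0,0,-0.9,0,0,0,0.3],[0,0,-1,0,0,0,0.3],[0,0,-1,0,0,0,0.3],[0,0,-1,0,0,0,0.3]]]' 20
python3 go.py .4858 .2901 .2 180 0 -84
```

```text
time_s: 45.75
tcp_pos: [0.5698, -0.302, 0.0744]
eef_rot: [179.9, 0.3, -98.4]
contact_force: [-0.2, -0.2, -1.2]
gripper_width: 0.0436
gripper_force: 20.0
time_s: 46.55
tcp_pos: [0.5704, -0.3025, 0.0581]
eef_rot: [-180.0, 0.2, -98.5]
contact_force: [-0.9, -0.6, 0.3]
gripper_width: 0.056
gripper_force: 0.0
time_s: 47.35
tcp_pos: [0.5702, -0.3029, 0.1816]
eef_rot: [-179.9, 0.2, -98.5]
contact_force: [0.9, -0.1, -0.6]
gripper_width: 0.0569
gripper_force: 0.0
turn [-0.02  0.06 -3.61] | shift after turn [-29.93   1.1   -0.92] | before turn [-28.71   8.53  -0.81]
```

```bash

python3 -m pendant '[[[0,0,-0.2,0,0,-0.9,0.3],[0,0,-0.2,0,0,-0.9,0.3],[0,0,-0.2,0,0,-0.9,0.3],[0,0,-0.2,0,0,-0.9,0.3],[-1,0.04,0,0,0,0,0.3],[-1,0.04,0,0,0,0,0.3],[-1,0.04,0,0,0,0,0.3],[-1,0.04,0,0,0,0,0.3]]]' 20 >/dev/null
python3 -m pendant '[[[-1,0.04,0,0,0,0,0.3],[-1,0.04,0,0,0,0,0.3],[-1,0.04,0,0,0,0,0.3],[-1,0.04,0,0,0,0,0.3],[-1,0.04,0,0,0,0,0.3],[-1,0.04,0,0,0,0,0.3],[-1,0.04,0,0,0,0,0.3],[-1,0.04,0,0,0,0,0.3]]]' 20 >/dev/null
python3 -m pendant '[[[-1,0.04,0,0,0,0,0.3],[-1,0.04,0,0,0,0,0.3],[-1,0.04,0,0,0,0,0.3],[-1,0.04,0,0,0,0,0.3],[-1,0.04,0,0,0,0,0.3],[-1,0.04,0,0,0,0,0.3],[-1,0.04,0,0,0,0,0.3],[-1,0.04,0,0,0,0,0.3]]]' 20 >/dev/null
python3 -m pendant '[[[-1,0.04,0,0,0,0,0.3],[-1,0.04,0,0,0,0,0.3],[-1,0.04,0,0,0,0,0.3],[-1,0.04,0,0,0,0,0.3],[-1,0.04,0,0,0,0,0.3],[-1,0.04,0,0,0,0,0.3],[-1,0.04,0,0,0,0,0.3],[-1,0.04,0,0,0,0,0.3]]]' 20
python3 -m pendant '[[[-1,0.03,0.2,0,0,0,0.3],[-1,0.03,0.5,0,0,0,0.3],[0,0,0.5,0,0,0,0.3],[0,0,0.5,0,0,0,0.3],[0,0,0.5,0,0,0,0.3],[0,0,0.5,0,0,0,0.3],[0,0,0.3,0,0,0,0.3],[0,0,0,0,0,0,0.3]]]' 20
python3 tray.py;python3 go.py .4857 .2901 .073 180 0 -84
python3 - <<'E'
from h import *
a=cap('top');u,v=map(int,proj(a,[.53,-.257,.03]));cv2.imwrite('pics/tr1.png',cv2.resize(a['frame'][v-55:v+55,u-60:u+60],(480,440)))
E
```

```text
time_s: 50.55
tcp_pos: [0.4897, 0.2525, 0.199]
eef_rot: [-179.9, 0.3, -84.1]
contact_force: [0.5, -0.9, 0.1]
gripper_width: 0.0569
gripper_force: 0.0
time_s: 51.35
tcp_pos: [0.4843, 0.2908, 0.137]
eef_rot: [180.0, 0.2, -84.1]
contact_force: [0.7, -0.1, 0.5]
gripper_width: 0.057
gripper_force: 0.0
tray 0.5299 -0.2568 0.1907 0.2306 yaw -8.4 Z 0.0378
slot -1 -1 0.4786 -0.2897
slot -1 1 0.4903 -0.2105
slot 1 -1 0.5696 -0.3031
slot 1 1 0.5813 -0.224
turn [-0.01  0.05 -0.02] | shift after turn [ 0.06 -0.05  3.24] | before turn [ 0.07 -0.05  3.24]
```

View pics/tr1.png

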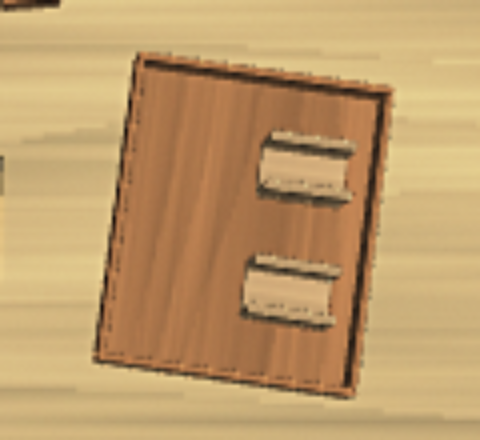

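Two pieces stand flat on the right side of the tray, at (305,168) and (290,290). Next is the third.

```bash

python3 -m pendant '[[[0.06,-0.05,0.6,0,0,0,0.3],[0,0,0.66,0,0,0,0.3],[0,0,0.66,0,0,0,0.3],[0,0,0.66,0,0,0,0.3],[0,0,0.64,0,0,0,0.3],[0,0,0,0,0,0,0.3],[0,0,0,0,0,0,0.3],[0,0,0,0,0,0,-1]]]' 20
python3 -m pendant '[[[0,0,0,0,0,0,-1],[0,0,0,0,0,0,-1],[0,0,0,0,0,0,-1],[0,0,0,0,0,0,-1],[0,0,0,0,0,0,-1],[0,0,0,0,0,0,-1],[0,0,-0.3,0,0,0,-1],[0,0,-0.5,0,0,0,-1]]]' 20
python3 -m pendant '[[[0,0,-0.5,0,0,0,-1],[0,0,-0.5,0,0,0,-1],[0,0,-0.8,0,0,0,-1],[0,0,-0.8,0,0,0,-1],[0,0,-0.8,0,0,0,-1],[0,0,-0.8,0,0,0,-1],[0,0,-0.8,0,0,0,-1],[0,0,-0.8,0,0,0,-1]]]' 20
python3 go.py .4903 -.2105 .2 180 0 -98.4
```

```text
time_s: 52.25
tcp_pos: [0.4861, 0.2911, 0.0742]
eef_rot: [-179.9, 0.3, -84.0]
contact_force: [-0.9, 0.2, 0.1]
gripper_width: 0.0535
gripper_force: 0.0
time_s: 53.05
tcp_pos: [0.4852, 0.2901, 0.0895]
eef_rot: [180.0, 0.2, -84.1]
contact_force: [0.2, 0.1, 0.3]
gripper_width: 0.0438
gripper_force: 20.0
time_s: 53.85
tcp_pos: [0.4855, 0.2901, 0.2073]
eef_rot: [-179.9, 0.3, -84.1]
contact_force: [-0.3, 0.3, 0.2]
gripper_width: 0.0436
gripper_force: 20.0
turn [-0.02  0.07  3.59] | shift after turn [24.73 -3.89  0.36] | before turn [24.92  2.36  0.25]
```

```bash

python3 -m pendant '[[[1,0.09,0,0,0,0,-1],[1,0.09,0,0,0,0,-1],[1,0.09,0,0,0,0,-1],[1,0.09,0,0,0,0,-1],[1,0.09,0,0,0,0,-1],[1,0.09,0,0,0,0,-1],[1,0.09,0,0,0,0,-1],[1,0.09,0,0,0,0,-1]]]' 20 
python3 -m pendant '[[[1,0.09,0,0,0,0,-1],[1,0.09,0,0,0,0,-1],[1,0.09,0,0,0,0,-1],[1,0.09,0,0,0,0,-1],[1,0.09,0,0,0,0,-1],[1,0.09,0,0,0,0,-1],[1,0.09,0,0,0,0,-1],[1,0.09,0,0,0,0,-1]]]' 20 >/dev/null
python3 -m pendant '[[[1,0.09,0,0,0,0,-1],[1,0.09,0,0,0,0,-1],[1,0.09,0,0,0,0,-1],[1,0.09,0,0,0,0,-1],[1,0.09,0,0,0,0,-1],[1,0.09,0,0,0,0,-1],[1,0.09,0,0,0,0,-1],[1,0.09,0,0,0,0,-1]]]' 20 >/dev/null
python3 -m pendant '[[[0.9,0.15,0,0,0,0,-1],[0,0,0,0,0,0.9,-1],[0,0,0,0,0,0.9,-1],[0,0,0,0,0,0.9,-1],[0,0,0,0,0,0.9,-1],[0,0,0,0,0,0,-1],[0,0,0,0,0,0,-1],[0,0,0,0,0,0,-1]]]' 20
python3 tray.py | head -1;python3 go.py .4903 -.2105 .056 180 0 -98.4
```

```text
time_s: 54.65
tcp_pos: [0.4874, 0.1273, 0.2047]
eef_rot: [-180.0, 0.2, -84.1]
contact_force: [-0.1, 0.0, -0.9]
gripper_width: 0.0442
gripper_force: 20.0
time_s: 57.05
tcp_pos: [0.4908, -0.2102, 0.2036]
eef_rot: [-180.0, 0.2, -98.4]
contact_force: [-0.4, 0.3, -1.3]
gripper_width: 0.0439
gripper_force: 20.0
tray 0.5299 -0.2569 0.1905 0.2306 yaw -8.4 Z 0.0376
turn [-0.    0.06 -0.  ] | shift after turn [0.02 0.03 7.38] | before turn [0.05 0.03 7.38]
```

```bash

python3 -m pendant '[[[0,0,0.4,0,0,0,-1],[0,0,1,0,0,0,-1],[0,0,1,0,0,0,-1],[0,0,1,0,0,0,-1],[0,0,1,0,0,0,-1],[0,0,1,0,0,0,-1],[0,0,0.6,0,0,0,-1],[0,0,0.4,0,0,0,-1]]]' 20
python3 -m pendant '[[[0,0,0.3,0,0,0,-1],[0,0,0.3,0,0,0,-1],[0,0,0.2,0,0,0,-1],[0,0,0.1,0,0,0,-1],[0,0,0,0,0,0,-1],[0,0,0,0,0,0,0.3],[0,0,0,0,0,0,0.3],[0,0,0,0,0,0,0.3]]]' 20
python3 -m pendant '[[[0,0,0,0,0,0,0.3],[0,0,-0.5,0,0,0,0.3],[0,0,-0.8,0,0,0,0.3],[0,0,-0.9,0,0,0,0.3],[0,0,-0.9,0,0,0,0.3],[0,0,-1,0,0,0,0.3],[0,0,-1,0,0,0,0.3],[0,0,-1,0,0,0,0.3]]]' 20
python3 go.py .5753 .2995 .2 180 0 -84
```

```text
time_s: 57.9
tcp_pos: [0.4909, -0.2093, 0.0744]
eef_rot: [179.9, 0.2, -98.4]
contact_force: [0.3, 0.0, 0.6]
gripper_width: 0.044
gripper_force: 20.0
time_s: 58.7
tcp_pos: [0.4916, -0.2093, 0.058]
eef_rot: [-179.9, 0.2, -98.5]
contact_force: [0.5, -0.3, 1.1]
gripper_width: 0.0565
gripper_force: 0.0
time_s: 59.5
tcp_pos: [0.4912, -0.2098, 0.1814]
eef_rot: [-179.9, 0.2, -98.5]
contact_force: [0.4, 0.2, 0.0]
gripper_width: 0.057
gripper_force: 0.0
turn [-0.02  0.06 -3.61] | shift after turn [-24.89  -6.84  -0.93] | before turn [-25.81  -0.42  -0.82]
```

```bash

python3 -m pendant '[[[0,0,-0.2,0,0,-0.9,0.3],[0,0,-0.2,0,0,-0.9,0.3],[0,0,-0.2,0,0,-0.9,0.3],[0,0,-0.2,0,0,-0.9,0.3],[-1,-0.27,0,0,0,0,0.3],[-1,-0.27,0,0,0,0,0.3],[-1,-0.27,0,0,0,0,0.3],[-1,-0.27,0,0,0,0,0.3]]]' 20 >/dev/null
python3 -m pendant '[[[-1,-0.27,0,0,0,0,0.3],[-1,-0.27,0,0,0,0,0.3],[-1,-0.27,0,0,0,0,0.3],[-1,-0.27,0,0,0,0,0.3],[-1,-0.27,0,0,0,0,0.3],[-1,-0.27,0,0,0,0,0.3],[-1,-0.27,0,0,0,0,0.3],[-1,-0.27,0,0,0,0,0.3]]]' 20 >/dev/null
python3 -m pendant '[[[-1,-0.27,0,0,0,0,0.3],[-1,-0.27,0,0,0,0,0.3],[-1,-0.27,0,0,0,0,0.3],[-1,-0.27,0,0,0,0,0.3],[-1,-0.27,0,0,0,0,0.3],[-1,-0.27,0,0,0,0,0.3],[-1,-0.27,0,0,0,0,0.3],[-1,-0.27,0,0,0,0,0.3]]]' 20 >/dev/null
python3 -m pendant '[[[-1,-0.3,0,0,0,0,0.3],[-1,-0.3,0,0,0,0,0.3],[-1,-0.3,0.3,0,0,0,0.3],[-1,-0.3,0.5,0,0,0,0.3],[-0.9,-0.25,0.5,0,0,0,0.3],[0,0,0.5,0,0,0,0.3],[0,0,0.5,0,0,0,0.3],[0,0,0.5,0,0,0,0.3]]]' 20
python3 tray.py;python3 go.py .5753 .2995 .073 180 0 -84
```

```text
time_s: 62.7
tcp_pos: [0.5757, 0.2995, 0.1405]
eef_rot: [-180.0, 0.2, -84.1]
contact_force: [-0.4, 0.1, 0.1]
gripper_width: 0.0572
gripper_force: 0.0
tray 0.5298 -0.2569 0.1906 0.2308 yaw -8.4 Z 0.038
slot -1 -1 0.4784 -0.2897
slot -1 1 0.4901 -0.2106
slot 1 -1 0.5695 -0.3032
slot 1 1 0.5812 -0.224
turn [ 0.02  0.03 -0.03] | shift after turn [-0.03 -0.02  3.29] | before turn [-0.02 -0.02  3.29]
```

```bash

python3 -m pendant '[[[0,0,0.6,0,0,0,0.3],[0,0,0.68,0,0,0,0.3],[0,0,0.68,0,0,0,0.3],[0,0,0.66,0,0,0,0.3],[0,0,0.66,0,0,0,0.3],[0,0,0,0,0,0,0.3],[0,0,0,0,0,0,0.3],[0,0,0,0,0,0,-1]]]' 20
python3 -m pendant '[[[0,0,0,0,0,0,-1],[0,0,0,0,0,0,-1],[0,0,0,0,0,0,-1],[0,0,0,0,0,0,-1],[0,0,0,0,0,0,-1],[0,0,0,0,0,0,-1],[0,0,-0.3,0,0,0,-1],[0,0,-0.5,0,0,0,-1]]]' 20
python3 -m pendant '[[[0,0,-0.5,0,0,0,-1],[0,0,-0.5,0,0,0,-1],[0,0,-0.8,0,0,0,-1],[0,0,-0.8,0,0,0,-1],[0,0,-0.8,0,0,0,-1],[0,0,-0.8,0,0,0,-1],[0,0,-0.8,0,0,0,-1],[0,0,-0.8,0,0,0,-1]]]' 20
python3 go.py .5812 -.224 .2 180 0 -98.4
```

```text
time_s: 63.55
tcp_pos: [0.5765, 0.3005, 0.0769]
eef_rot: [-179.9, 0.3, -84.0]
contact_force: [-0.4, 0.1, -0.0]
gripper_width: 0.053
gripper_force: 0.0
time_s: 64.35
tcp_pos: [0.5755, 0.2996, 0.0919]
eef_rot: [180.0, 0.2, -84.1]
contact_force: [-0.7, -0.4, -0.5]
gripper_width: 0.0439
gripper_force: 20.0
time_s: 65.15
tcp_pos: [0.5759, 0.2995, 0.2098]
eef_rot: [-179.9, 0.3, -84.1]
contact_force: [-0.4, -0.3, 0.5]
gripper_width: 0.0436
gripper_force: 20.0
turn [-0.02  0.07  3.59] | shift after turn [25.86 -4.09  0.49] | before turn [26.07  2.45  0.37]
```

```bash

python3 -m pendant '[[[1,0.09,0,0,0,0,-1],[1,0.09,0,0,0,0,-1],[1,0.09,0,0,0,0,-1],[1,0.09,0,0,0,0,-1],[1,0.09,0,0,0,0,-1],[1,0.09,0,0,0,0,-1],[1,0.09,0,0,0,0,-1],[1,0.09,0,0,0,0,-1]]]' 20 
python3 -m pendant '[[[1,0.09,0,0,0,0,-1],[1,0.09,0,0,0,0,-1],[1,0.09,0,0,0,0,-1],[1,0.09,0,0,0,0,-1],[1,0.09,0,0,0,0,-1],[1,0.09,0,0,0,0,-1],[1,0.09,0,0,0,0,-1],[1,0.09,0,0,0,0,-1]]]' 20 >/dev/null
python3 -m pendant '[[[1,0.09,0,0,0,0,-1],[1,0.09,0,0,0,0,-1],[1,0.09,0,0,0,0,-1],[1,0.09,0,0,0,0,-1],[1,0.09,0,0,0,0,-1],[1,0.09,0,0,0,0,-1],[1,0.09,0,0,0,0,-1],[1,0.09,0,0,0,0,-1]]]' 20 >/dev/null
python3 -m pendant '[[[1,0.12,0,0,0,0,-1],[1,0.12,0,0,0,0,-1],[0,0,0,0,0,0.9,-1],[0,0,0,0,0,0.9,-1],[0,0,0,0,0,0.9,-1],[0,0,0,0,0,0.9,-1],[0,0,0,0,0,0,-1],[0,0,0,0,0,0,-1]]]' 20
python3 tray.py | head -1;python3 go.py .5812 -.224 .056 180 0 -98.4
```

```text
time_s: 65.95
tcp_pos: [0.5782, 0.1371, 0.2076]
eef_rot: [-179.9, 0.2, -84.1]
contact_force: [-0.6, 0.4, 0.0]
gripper_width: 0.0437
gripper_force: 20.0
time_s: 68.35
tcp_pos: [0.5817, -0.2231, 0.2061]
eef_rot: [-180.0, 0.2, -98.4]
contact_force: [-0.3, 0.6, -0.8]
gripper_width: 0.0437
gripper_force: 20.0
tray 0.5298 -0.257 0.1906 0.2305 yaw -8.3 Z 0.0382
turn [-0.    0.06  0.01] | shift after turn [0.06 0.02 7.5 ] | before turn [0.09 0.02 7.5 ]
```

```bash

python3 -m pendant '[[[0.06,0,0.5,0,0,0,-1],[0,0,1,0,0,0,-1],[0,0,1,0,0,0,-1],[0,0,1,0,0,0,-1],[0,0,1,0,0,0,-1],[0,0,1,0,0,0,-1],[0,0,0.6,0,0,0,-1],[0,0,0.4,0,0,0,-1]]]' 20
python3 -m pendant '[[[0,0,0.3,0,0,0,-1],[0,0,0.3,0,0,0,-1],[0,0,0.2,0,0,0,-1],[0,0,0.1,0,0,0,-1],[0,0,0,0,0,0,-1],[0,0,0,0,0,0,0.3],[0,0,0,0,0,0,0.3],[0,0,0,0,0,0,0.3]]]' 20
python3 -m pendant '[[[0,0,0,0,0,0,0.3],[0,0,-0.5,0,0,0,0.3],[0,0,-0.8,0,0,0,0.3],[0,0,-0.9,0,0,0,0.3],[0,0,-0.9,0,0,0,0.3],[0,0,-1,0,0,0,0.3],[0,0,-1,0,0,0,0.3],[0,0,-1,0,0,0,0.3]]]' 20
python3 -m pendant '[[[0,0,-1,0,0,0.9,0],[0,0,-1,0,0,0.9,0],[0,0,-1,0,0,0.9,0],[0,0,-1,0,0,0.9,0],[0,0,-1,0,0,0.9,0],[0,0,-1,0,0,0.9,0],[0,0,-1,0,0,0.9,0],[0,0,-1,0,0,0.9,0]]]' 20 >/dev/null
python3 -m pendant '[[[0,0,-1,0,0,0.97,0],[0,0,-1,0,0,0.97,0],[0,0,-0.5,0,0,0.97,0],[0,0,0,0,0,0.97,0],[0,0,0,0,0,0.97,0],[0,0,0,0,0,0.97,0],[0,0,0,0,0,0.97,0],[0,0,0,0,0,0.97,0]]]' 20
python3 go.py .52 .4004 .385 180 0 -174
```

```text
time_s: 69.2
tcp_pos: [0.5814, -0.2232, 0.0746]
eef_rot: [179.9, 0.2, -98.4]
contact_force: [-0.0, -0.4, 0.5]
gripper_width: 0.044
gripper_force: 20.0
time_s: 70.0
tcp_pos: [0.5822, -0.2231, 0.0584]
eef_rot: [-179.9, 0.2, -98.5]
contact_force: [-0.1, -0.0, 0.6]
gripper_width: 0.056
gripper_force: 0.0
time_s: 70.8
tcp_pos: [0.5819, -0.2237, 0.1819]
eef_rot: [-179.9, 0.2, -98.5]
contact_force: [0.5, 0.1, 0.2]
gripper_width: 0.0568
gripper_force: 0.0
time_s: 72.4
tcp_pos: [0.5813, -0.2245, 0.3911]
eef_rot: [179.8, 0.2, -158.5]
contact_force: [-1.0, -0.2, 0.3]
gripper_width: 0.0436
gripper_force: 0.0
turn [0.05 0.04 3.89] | shift after turn [-0.22 31.39  0.3 ] | before turn [-8.62 30.19  0.42]
```

```bash

python3 -m pendant '[[[0,0,0,0,0,0.97,-0.2],[0,0,0,0,0,0.97,-0.2],[0,0,0,0,0,0.97,-0.2],[0,0,0,0,0,0.97,-0.2],[0,1,0,0,0,0,-0.2],[0,1,0,0,0,0,-0.2],[0,1,0,0,0,0,-0.2],[0,1,0,0,0,0,-0.2]]]' 20 >/dev/null
python3 -m pendant '[[[0,1,0,0,0,0,-0.2],[0,1,0,0,0,0,-0.2],[0,1,0,0,0,0,-0.2],[0,1,0,0,0,0,-0.2],[0,1,0,0,0,0,-0.2],[0,1,0,0,0,0,-0.2],[0,1,0,0,0,0,-0.2],[0,1,0,0,0,0,-0.2]]]' 20 >/dev/null
python3 -m pendant '[[[0,1,0,0,0,0,-0.2],[0,1,0,0,0,0,-0.2],[0,1,0,0,0,0,-0.2],[0,1,0,0,0,0,-0.2],[0,1,0,0,0,0,-0.2],[0,1,0,0,0,0,-0.2],[0,1,0,0,0,0,-0.2],[0,1,0,0,0,0,-0.2]]]' 20
cat > m4.py <<'E'
from h import *
import sys
a=cap('top');f=a['frame'];P=pts(a)
u,v=map(int,proj(a,[.53,-.257,.03]));cv2.imwrite('pics/tr2.png',cv2.resize(f[v-55:v+55,u-60:u+60],(480,440)))
c,s=np.cos(np.radians(6)),np.sin(np.radians(6));X=P-np.array([.5345,.257,0]);px=X[...,0]*c+X[...,1]*s;py=-X[...,0]*s+X[...,1]*c
m=(f.max(-1)<70)&(abs(px)<.07)&(abs(py-.146)<.05)&(abs(P[...,2]-.314)<.015)
print(m.sum(),np.median(px[m]),np.percentile(py[m],[5,50,95]),np.percentile(P[m][:,2],[50,90]))
b=cap('side');f=b['frame'];P=pts(b);X=P-np.array([.5345,.257,0]);px=X[...,0]*c+X[...,1]*s;py=-X[...,0]*s+X[...,1]*c
m=(f.max(-1)<70)&(abs(px)<.07)&(abs(py-.146)<.05)&(abs(P[...,2]-.31)<.02)
print('side',m.sum(),np.median(px[m]),np.percentile(py[m],[5,50,95]),np.percentile(P[m][:,2],[5,50,95]))
E
python3 m4.py; python3 tray.py|head -1; python3 go.py .52 .4004 .385 180 0 -174
```

```text
time_s: 74.8
tcp_pos: [0.5381, 0.1737, 0.3927]
eef_rot: [179.7, 0.1, -173.8]
contact_force: [0.0, -0.1, 1.0]
gripper_width: 0.0347
gripper_force: 0.0
tray 0.5299 -0.2567 0.1909 0.2307 yaw -8.4 Z 0.0378
turn [0.06 0.02 0.07] | shift after turn [-0.28 11.32  0.36] | before turn [-0.33 11.31  0.41]
  return _methods._mean(a, axis=axis, dtype=dtype,
  ret = ret.dtype.type(ret / rcount)
Traceback (most recent call last):
  File "m4.py", line 7, in <module>
    print(m.sum(),np.median(px[m]),np.percentile(py[m],[5,50,95]),np.percentile(P[m][:,2],[50,90]))
                                   ~~~~~~~~~~~~~^^^^^^^^^^^^^^^^^
IndexError: index -1 is out of bounds for axis 0 with size 0
```

View pics/tr2.png

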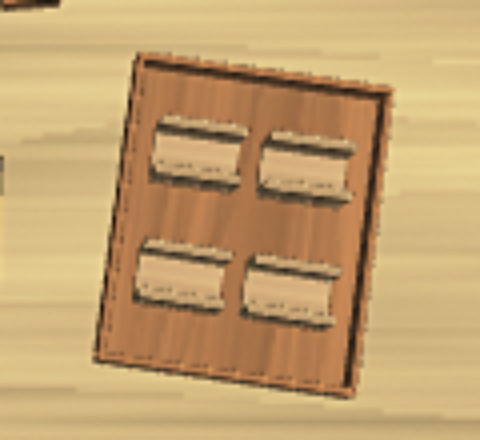

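All four pieces stand flat in the tray. The lid hasn't moved since I released it, so I go back to that pose.

```bash

python3 -m pendant '[[[-0.03,1,0,0,0,0,-0.2],[-0.03,1,0,0,0,0,-0.2],[-0.03,1,0,0,0,0,-0.2],[-0.03,1,0,0,0,0,-0.2],[-0.03,1,0,0,0,0,-0.2],[-0.03,1,0,0,0,0,-0.2],[-0.03,1,0,0,0,0,-0.2],[-0.03,1,0,0,0,0,-0.2]]]' 15 >/dev/null
python3 -m pendant '[[[0,1,0,0,0,0,-0.2],[0,1,0,0,0,0.05,-0.2],[0,1,0,0,0,0,-0.2],[0,0.32,0,0,0,0,-0.2],[0,0,0,0,0,0,-0.2],[0,0,0,0,0,0,-0.2],[0,0,0,0,0,0,-0.2],[0,0,0,0,0,0,-0.2]]]' 15
python3 go.py .5204 .4004 .3155 180 0 -174
```

```text
time_s: 76.5
tcp_pos: [0.5193, 0.3981, 0.393]
eef_rot: [179.8, 0.1, -174.1]
contact_force: [-0.2, -0.3, 0.2]
gripper_width: 0.0351
gripper_force: 0.0
turn [ 0.06  0.03 -0.01] | shift after turn [-0.07  0.11  3.88] | before turn [-0.06  0.09  3.88]
```

```bash

python3 -m pendant '[[[-0.07,0.1,0.6,0,0,0,-0.2],[0,0,0.7,0,0,0,-0.2],[0,0,0.7,0,0,0,-0.2],[0,0,0.7,0,0,0,-0.2],[0,0,0.7,0,0,0,-0.2],[0,0,0.4,0,0,0,-0.2],[0,0,0,0,0,0,-0.2],[0,0,0,0,0,0,-1]]]' 15
python3 -m pendant '[[[0,0,0,0,0,0,-1],[0,0,0,0,0,0,-1],[0,0,0,0,0,0,-1],[0,0,0,0,0,0,-1],[0,0,0,0,0,0,-1],[0,0,0,0,0,0,-1],[0,0,0,0,0,0,-1],[0,0,0,0,0,0,-1]]]' 15
python3 arc.py 1.737 0 0 45 40
```

```text
time_s: 77.3
tcp_pos: [0.5205, 0.4013, 0.3169]
eef_rot: [179.8, 0.1, -174.0]
contact_force: [0.6, 0.1, -0.0]
gripper_width: 0.0309
gripper_force: 0.0
time_s: 78.1
tcp_pos: [0.5205, 0.4016, 0.3173]
eef_rot: [179.7, 0.1, -174.0]
contact_force: [-0.8, 1.8, 4.8]
gripper_width: 0.0134
gripper_force: 15.0
0 [0,-0.49,-0.07,-0.28,0,0,-1]
0 [0,-0.49,-0.06,-0.28,0,0,-1]
0 [0,-0.49,-0.05,-0.28,0,0,-1]
0 [0,-0.49,-0.04,-0.28,0,0,-1]
0 [0,-0.49,-0.02,-0.28,0,0,-1]
0 [0,-0.50,-0.01,-0.28,0,0,-1]
0 [0,-0.50,-0.00,-0.28,0,0,-1]
0 [0,-0.50,0.01,-0.28,0,0,-1]
1 [0,-0.49,0.02,-0.28,0,0,-1]
1 [0,-0.49,0.03,-0.28,0,0,-1]
1 [0,-0.49,0.05,-0.28,0,0,-1]
1 [0,-0.49,0.06,-0.28,0,0,-1]
1 [0,-0.49,0.07,-0.28,0,0,-1]
1 [0,-0.49,0.08,-0.28,0,0,-1]
1 [0,-0.49,0.09,-0.28,0,0,-1]
1 [0,-0.48,0.10,-0.28,0,0,-1]
2 [0,-0.48,0.11,-0.28,0,0,-1]
2 [0,-0.48,0.13,-0.28,0,0,-1]
2 [0,-0.48,0.14,-0.28,0,0,-1]
2 [0,-0.47,0.15,-0.28,0,0,-1]
2 [0,-0.47,0.16,-0.28,0,0,-1]
2 [0,-0.46,0.17,-0.28,0,0,-1]
2 [0,-0.46,0.18,-0.28,0,0,-1]
2 [0,-0.46,0.19,-0.28,0,0,-1]
3 [0,-0.45,0.20,-0.28,0,0,-1]
3 [0,-0.45,0.21,-0.28,0,0,-1]
3 [0,-0.44,0.22,-0.28,0,0,-1]
3 [0,-0.44,0.23,-0.28,0,0,-1]
3 [0,-0.43,0.24,-0.28,0,0,-1]
3 [0,-0.42,0.25,-0.28,0,0,-1]
3 [0,-0.42,0.26,-0.28,0,0,-1]
3 [0,-0.41,0.27,-0.28,0,0,-1]
4 [0,-0.41,0.28,-0.28,0,0,-1]
4 [0,-0.40,0.29,-0.28,0,0,-1]
4 [0,-0.39,0.30,-0.28,0,0,-1]
4 [0,-0.38,0.31,-0.28,0,0,-1]
4 [0,-0.38,0.32,-0.28,0,0,-1]
4 [0,-0.37,0.33,-0.28,0,0,-1]
4 [0,-0.36,0.34,-0.28,0,0,-1]
4 [0,-0.35,0.34,-0.28,0,0,-1]
```

```bash

python3 -m pendant '[[[0,-0.49,-0.07,-0.28,0,0,-1],[0,-0.49,-0.06,-0.28,0,0,-1],[0,-0.49,-0.05,-0.28,0,0,-1],[0,-0.49,-0.04,-0.28,0,0,-1],[0,-0.49,-0.02,-0.28,0,0,-1],[0,-0.5,-0.01,-0.28,0,0,-1],[0,-0.5,0,-0.28,0,0,-1],[0,-0.5,0.01,-0.28,0,0,-1]]]' 15
python3 -m pendant '[[[0,-0.49,0.02,-0.28,0,0,-1],[0,-0.49,0.03,-0.28,0,0,-1],[0,-0.49,0.05,-0.28,0,0,-1],[0,-0.49,0.06,-0.28,0,0,-1],[0,-0.49,0.07,-0.28,0,0,-1],[0,-0.49,0.08,-0.28,0,0,-1],[0,-0.49,0.09,-0.28,0,0,-1],[0,-0.48,0.1,-0.28,0,0,-1]]]' 15
```

```text
time_s: 78.9
tcp_pos: [0.5287, 0.3231, 0.3163]
eef_rot: [170.7, 0.2, -174.0]
contact_force: [-1.5, 3.2, 4.1]
gripper_width: 0.014
gripper_force: 15.0
time_s: 79.7
tcp_pos: [0.5363, 0.249, 0.2882]
eef_rot: [161.8, 0.1, -174.0]
contact_force: [-1.3, 2.0, 3.4]
gripper_width: 0.0134
gripper_force: 15.0
```

```bash

python3 -m pendant '[[[0,-0.48,0.11,-0.28,0,0,-1],[0,-0.48,0.13,-0.28,0,0,-1],[0,-0.48,0.14,-0.28,0,0,-1],[0,-0.47,0.15,-0.28,0,0,-1],[0,-0.47,0.16,-0.28,0,0,-1],[0,-0.46,0.17,-0.28,0,0,-1],[0,-0.46,0.18,-0.28,0,0,-1],[0,-0.46,0.19,-0.28,0,0,-1]]]' 15
python3 -m pendant '[[[0,-0.45,0.2,-0.28,0,0,-1],[0,-0.45,0.21,-0.28,0,0,-1],[0,-0.44,0.22,-0.28,0,0,-1],[0,-0.44,0.23,-0.28,0,0,-1],[0,-0.43,0.24,-0.28,0,0,-1],[0,-0.42,0.25,-0.28,0,0,-1],[0,-0.42,0.26,-0.28,0,0,-1],[0,-0.41,0.27,-0.28,0,0,-1]]]' 15
python3 - <<'E'
import numpy as np
from plant import r
s=r.get_state();p=s['tcp_pos'];a=np.radians(180-s['eef_rot'][0])
y=(p[0]-.5345)*-.1045+(p[1]-.257)*.9945
b=np.array([y,p[2]])+.007*np.array([np.sin(a),-np.cos(a)])-[.107,.085];print(np.hypot(*b),np.arctan2(b[1],-b[0]),np.degrees(a))
E
```

```text
time_s: 80.5
tcp_pos: [0.5425, 0.189, 0.237]
eef_rot: [152.8, 0.1, -174.0]
contact_force: [1.4, 1.4, 2.1]
gripper_width: 0.0133
gripper_force: 15.0
time_s: 81.3
tcp_pos: [0.5464, 0.1495, 0.169]
eef_rot: [143.9, 0.0, -174.0]
contact_force: [0.7, 1.1, 2.2]
gripper_width: 0.0134
gripper_force: 15.0
0.2251327347588597 0.3556678559409178 36.144879751144714
```

```bash

python3 -m pendant '[[[0,-0.41,0.28,-0.28,0,0,-1],[0,-0.4,0.29,-0.28,0,0,-1],[0,-0.39,0.3,-0.28,0,0,-1],[0,-0.38,0.31,-0.28,0,0,-1],[0,-0.38,0.32,-0.28,0,0,-1],[0,-0.37,0.33,-0.28,0,0,-1],[0,-0.36,0.34,-0.28,0,0,-1],[0,-0.35,0.34,-0.28,0,0,-1]]]' 15
python3 -m pendant '[[[0,-0.05,0.05,0,0,0,-1],[0,-0.05,0.05,0,0,0,-1],[0,-0.05,0.05,0,0,0,-1],[0,0,0,0,0,0,-1],[0,0,0,0,0,0,-1],[0,0,0,0,0,0,-1],[0,0,0,0,0,0,-1],[0,0,0,0,0,0,-1]]]' 15
cat > lid.py <<'E'
import numpy as np
from plant import r
s=r.get_state();p=s['tcp_pos'];a=np.radians(180-s['eef_rot'][0])
y=(p[0]-.5345)*-.1045+(p[1]-.257)*.9945
b=np.array([y,p[2]])+.007*np.array([np.sin(a),-np.cos(a)])-[.107,.085];print(np.hypot(*b),np.arctan2(b[1],-b[0]),np.degrees(a))
E
python3 lid.py
```

```text
time_s: 82.1
tcp_pos: [0.5477, 0.1353, 0.0917]
eef_rot: [134.9, 0.0, -174.0]
contact_force: [0.6, -0.2, 2.7]
gripper_width: 0.0132
gripper_force: 15.0
time_s: 82.9
tcp_pos: [0.5478, 0.1353, 0.0894]
eef_rot: [135.0, 0.1, -173.9]
contact_force: [-2.3, -4.7, 7.8]
gripper_width: 0.0133
gripper_force: 15.0
0.2244211964914876 -0.0022322373297199195 44.98608192864512
```

```bash

python3 -m pendant '[[[0,-0.05,0.05,0,0,0,-1],[0,-0.05,0.05,0,0,0,-1],[0,-0.05,0.05,0,0,0,-1],[0,-0.05,0.05,0,0,0,-1],[0,0,0,0,0,0,-1],[0,0,0,0,0,0,-1],[0,0,0,0,0,0,-1],[0,0,0,0,0,0,-1]]]' 15
python3 lid.py
```

```text
time_s: 83.7
tcp_pos: [0.5486, 0.1373, 0.0873]
eef_rot: [134.8, 0.3, -173.8]
contact_force: [-4.7, -0.4, 26.7]
gripper_width: 0.0135
gripper_force: 15.0
0.22254747676141515 -0.011928034714728088 45.232589976821316
```

```bash

python3 -m pendant '[[[0,0.1,-0.1,0,0,0,-1],[0,0.1,-0.1,0,0,0,-0.3],[0,0,0,0,0,0,-0.3],[0,0,0,0,0,0,-0.3],[0,0,0,0,0,0,-0.3],[0,0,0,0,0,0,-0.3],[0,0,0,0,0,0,-0.3],[0,0,0,0,0,0,-0.3]]]' 15
python3 -m pendant '[[[0,0,-0.5,0,0,0,-0.3],[0,0,-0.8,0,0,0,-0.3],[0,0,-1,0,0,0,-0.3],[0,0,-1,0,0,0,-0.3],[0,0,-1,0,0,0,-0.3],[0,0,-1,0,0,0,-0.3],[0,0,-1,0,0,0,-0.3],[0,0,-1,0,0,0,-0.3]]]' 15
python3 -m pendant '[[[0,0,-1,0,0,0,0],[0,0,-1,0,0,0,0],[0,0,0,0,0,0,0],[0,0,0,0,0,0,0],[0,0,0,0,0,0,0],[0,0,0,0,0,0,0],[0,0,0,0,0,0,0],[0,0,0,0,0,0,0]]]' 30
python3 - <<'E'
from h import *
O=np.array([.5345,.257]);c,s=np.cos(np.radians(6)),np.sin(np.radians(6))
for n in('top','side'):
    a=cap(n);P=pts(a);f=a['frame'];hsv=cv2.cvtColor(f,cv2.COLOR_BGR2HSV)
    X=P[...,:2]-O;px=X[...,0]*c+X[...,1]*s;py=-X[...,0]*s+X[...,1]*c
    teal=(hsv[...,0]>80)&(hsv[...,0]<105)&(hsv[...,1]>100)
    m=teal&(abs(px)<.08)&(abs(py-.01)<.07)&(P[...,2]>.06)&(P[...,2]<.15)
    print(n,m.sum(),np.polyfit(py[m],P[...,2][m],1))
    d=np.linalg.norm(P[...,:2]-[.5327,-.0294],axis=-1);k=(d<.03)&(P[...,2]>.078)&(P[...,2]<.1)
    q=P[k][:,:2];print('knob',k.sum())
    if k.sum()>20: w,V=np.linalg.eigh(np.cov(q.T));print(q.mean(0),np.degrees(np.arctan2(V[1,1],V[0,1])))
E
python3 go.py .5327 -.029 .17 180 0 -117
```

```text
time_s: 84.5
tcp_pos: [0.5484, 0.1359, 0.0881]
eef_rot: [135.0, 0.1, -174.0]
contact_force: [-0.5, 0.3, -0.3]
gripper_width: 0.0307
gripper_force: 0.0
time_s: 85.3
tcp_pos: [0.5592, 0.0314, 0.1932]
eef_rot: [135.0, 0.1, -174.0]
contact_force: [-0.5, 0.6, -0.8]
gripper_width: 0.0309
gripper_force: 0.0
time_s: 86.1
tcp_pos: [0.5619, 0.0054, 0.2194]
eef_rot: [135.0, 0.0, -174.0]
contact_force: [0.5, -0.5, 0.3]
gripper_width: 0.0437
gripper_force: 0.0
top 2721 [0.00029139 0.09276965]
knob 36
[ 0.54032594 -0.01407266] 59.043046929271895
side 1171 [-0.00186363  0.09243361]
knob 75
[ 0.53125753 -0.03357744] 66.15685372714071
turn [ 10.29   5.6  -13.48] | shift after turn [2.19 0.53 2.48] | before turn [ 1.64 -2.85  0.65]
```

```bash
python3 go.py .5327 -.0292 .2 180 0 -114.1
```

```text
turn [ 10.19   5.89 -14.16] | shift after turn [2.17 0.63 0.98] | before turn [ 1.64 -1.79 -0.41]
```

```bash

python3 -m pendant '[[[0,0.05,-0.15,0.637,0.368,-0.885,0],[0,0.05,-0.15,0.637,0.368,-0.885,0],[0,0.05,-0.15,0.637,0.368,-0.885,0],[0,0.05,-0.15,0.637,0.368,-0.885,0],[0,0,0,0.637,0.368,-0.885,0],[0,0,0,0.637,0.368,-0.885,0],[0,0,0,0.637,0.368,-0.885,0],[0,0,0,0.637,0.368,-0.885,0]]]' 30 >/dev/null
python3 -m pendant '[[[0,0,0,0.637,0.368,-0.885,0],[0,0,0,0.637,0.368,-0.885,0],[0,0,0,0.637,0.368,-0.885,0],[0,0,0,0.637,0.368,-0.885,0],[0,0,0,0.637,0.368,-0.885,0],[0,0,0,0.637,0.368,-0.885,0],[0,0,0,0.637,0.368,-0.885,0],[0,0,0,0.637,0.368,-0.885,0]]]' 30
python3 go.py .5327 -.0292 .085 180 0 -114.1
```

```text
time_s: 87.8
tcp_pos: [0.5626, 0.0004, 0.2315]
eef_rot: [-179.9, -0.1, -114.0]
contact_force: [0.6, 0.4, -1.4]
gripper_width: 0.044
gripper_force: 0.0
turn [-0.04 -0.01  0.04] | shift after turn [1.96 0.76 7.32] | before turn [1.96 0.78 7.32]
```

```bash

python3 -m pendant '[[[0.65,0.26,0.4,0,0,0.04,0],[0.65,0.26,0.4,0,0,0,0],[0.65,0.26,0.4,0,0,0,0],[0,0,0.7,0,0,0,0],[0,0,0.7,0,0,0,0],[0,0,0.7,0,0,0,0],[0,0,0.2,0,0,0,0],[0,0,0,0,0,0,0]]]' 30
python3 go.py .5327 -.0292 .085 180 0 -114.1
```

```text
time_s: 88.6
tcp_pos: [0.532, -0.0291, 0.161]
eef_rot: [180.0, -0.1, -114.3]
contact_force: [0.8, -0.4, 0.2]
gripper_width: 0.0435
gripper_force: 0.0
turn [ 0.   -0.02 -0.04] | shift after turn [-0.01 -0.03  3.8 ] | before turn [-0.01 -0.03  3.8 ]
```

```bash

python3 -m pendant '[[[0,0,0.65,0,0,0,0],[0,0,0.65,0,0,0,0],[0,0,0.65,0,0,0,0],[0,0,0.65,0,0,0,0],[0,0,0.65,0,0,0,0],[0,0,0.55,0,0,0,0],[0,0,0,0,0,0,0],[0,0,0,0,0,0,-1]]]' 30
python3 -m pendant '[[[0,0,0,0,0,0,-1],[0,0,0,0,0,0,-1],[0,0,0,0,0,0,-1],[0,0,0,0,0,0,-1],[0,0,0,0,0,0,-1],[0,0,0,0,0,0,-1],[0,0,0,0,0,0,-1],[0,0,0,0,0,0,-1]]]' 30
python3 -m pendant '[[[0,0,0,0,0,0.73,-1],[0,0,0,0,0,0.73,-1],[0,0,0,0,0,0.73,-1],[0,0,0,0,0,0.73,-1],[0,0,0,0,0,0.73,-1],[0,0,0,0,0,0.73,-1],[0,0,0,0,0,0.73,-1],[0,0,0,0,0,0.73,-1]]]' 30
python3 -m pendant '[[[0,0,0,0,0,0.73,-1],[0,0,0,0,0,0.73,-1],[0,0,0,0,0,0.73,-1],[0,0,0,0,0,0.73,-1],[0,0,0,0,0,0.73,-1],[0,0,0,0,0,0.73,-1],[0,0,0,0,0,0.73,-1],[0,0,0,0,0,0.73,-1]]]' 30 >/dev/null
python3 -m pendant '[[[0,0,0,0,0,0.73,-1],[0,0,0,0,0,0.73,-1],[0,0,0,0,0,0.73,-1],[0,0,0,0,0,0.73,-1],[0,0,0,0,0,0.73,-1],[0,0,0,0,0,0.73,-1],[0,0,0,0,0,0.73,-1],[0,0,0,0,0,0,-1]]]' 30
```

```text
time_s: 89.4
tcp_pos: [0.5327, -0.029, 0.0858]
eef_rot: [-179.9, -0.0, -114.3]
contact_force: [0.9, 0.6, -0.6]
gripper_width: 0.0399
gripper_force: 0.0
time_s: 90.2
tcp_pos: [0.5338, -0.0294, 0.086]
eef_rot: [-179.8, 0.0, -114.3]
contact_force: [4.2, -5.4, -1.8]
gripper_width: 0.0142
gripper_force: 30.0
time_s: 91.0
tcp_pos: [0.5338, -0.0294, 0.086]
eef_rot: [-179.8, 0.1, -137.7]
contact_force: [4.2, -4.0, -2.5]
gripper_width: 0.0137
gripper_force: 30.0
time_s: 92.6
tcp_pos: [0.5338, -0.0293, 0.086]
eef_rot: [-180.0, 0.2, 178.5]
contact_force: [4.1, -4.1, -3.4]
gripper_width: 0.0134
gripper_force: 30.0
```

```bash

python3 -m pendant '[[[0,0,0,0,0,0,0],[0,0,0,0,0,0,0],[0,0,0,0,0,0,0],[0,0,0,0,0,0,0],[0,0,0,0,0,0,0],[0,0,-0.8,0,0,0,0],[0,0,-1,0,0,0,0],[0,0,-1,0,0,0,0]]]' 30
python3 -m pendant '[[[0,0,-1,0,0,0,0],[0,0,-1,0,0,0,0],[0,0,-1,0,0,0,0],[0,0,-1,0,0,0,0],[0,0,-1,0,0,0,0],[0,0,-1,0,0,0,0],[0,0,-1,0,0,0,0],[0,0,-1,0,0,0,0]]]' 30
python3 -m pendant '[[[0,1,0,0,0,0,0],[0,1,0,0,0,0,0],[0,1,0,0,0,0,0],[0,1,0,0,0,0,0],[0,1,0,0,0,0,0],[0,1,0,0,0,0,0],[0,1,0,0,0,0,0],[0,1,0,0,0,0,0]]]' 30
python3 -m pendant '[[[0,0,0,0,0,0,0],[0,0,0,0,0,0,0],[0,0,0,0,0,0,0],[0,0,0,0,0,0,0],[0,0,0,0,0,0,0],[0,0,0,0,0,0,0],[0,0,0,0,0,0,0],[0,0,0,0,0,0,0]]]' 30
python3 - <<'E'
from h import *
for n in('top','side'):
    a=cap(n,'end_'+n);P=pts(a)
    d=np.linalg.norm(P[...,:2]-[.5327,-.0294],axis=-1);k=(d<.032)&(P[...,2]>.078)&(P[...,2]<.1)
    q=P[k][:,:2];print(n,'knob',k.sum())
    if k.sum()>20: w,V=np.linalg.eigh(np.cov(q.T));print(q.mean(0),np.degrees(np.arctan2(V[1,1],V[0,1])))
E
python3 tray.py|head -1
```

```text
time_s: 93.4
tcp_pos: [0.5321, -0.029, 0.1418]
eef_rot: [-180.0, -0.0, 178.6]
contact_force: [0.6, 0.1, -0.0]
gripper_width: 0.0438
gripper_force: 0.0
time_s: 94.2
tcp_pos: [0.532, -0.029, 0.3022]
eef_rot: [-180.0, 0.0, 178.6]
contact_force: [-0.4, -0.4, -1.0]
gripper_width: 0.0438
gripper_force: 0.0
time_s: 95.0
tcp_pos: [0.5361, 0.1318, 0.3013]
eef_rot: [-180.0, 0.0, 178.6]
contact_force: [0.5, 0.1, -0.3]
gripper_width: 0.0435
gripper_force: 0.0
time_s: 95.8
tcp_pos: [0.5363, 0.1309, 0.3013]
eef_rot: [-180.0, 0.0, 178.5]
contact_force: [0.6, 0.1, -0.2]
gripper_width: 0.0438
gripper_force: 0.0
top knob 92
[ 0.53377231 -0.02956752] 179.19593725091315
side knob 118
[ 0.53169694 -0.03421764] 178.01162728953827
tray 0.5297 -0.2566 0.191 0.2311 yaw -8.4 Z 0.038
```

View pics/end_top.png

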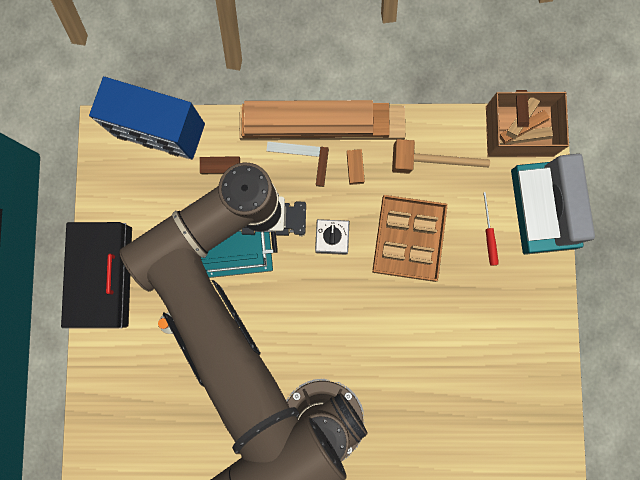

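Final view: knob (332,236) points to two dots, four pieces lie in the tray (410,237), the lid is shut and the bystanders are in place. I'm handing in.

```bash
python3 -c "
from plant import r
print(r.close_job())"
```

```text
the job is handed in; nothing more can be done
None
```

I handed the job in at about 96 s: the selector went to off first, all four pieces are flat on the tray floor, the lid was then shut fully, and last the selector was turned to two dots; in the final view nothing else on the bench had visibly moved (the judge returned no verdict).

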